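Make up two job trays at the watchmaker's bench

TASK

Make up the two job trays from the stock on the paper. Red tray: the case knife lying lengthwise in the green-lined compartment and the yellow-lidded pot in the white-lined one. Blue tray: the eye loupe in the green-lined compartment, the red-lidded pot in the white-lined one and the brass movement holder in the black-lined one; set everything down gently, the right way up and flat on the floor of its compartment, keep the pots upright, and leave the blue-lidded pot, the demagnetiser and the solvent bottle where they stand.

Things in the scene. Friction and masses are not known exactly. Their poses are not given: they have to be found in the camera images.
- red_tray: Fixed job tray, red rim and dividers, 210 x 127 mm. Origin: centre of underside, z up. 3 compartments in a row along its x, each 64 (x) by 115 mm (y) inside: green-lined at x = -67 mm (nearest the robot), white-lined at 0, black-lined at +67 mm. Floor 5 mm, 6 mm thick rim 14 mm, 3 mm thick dividers 10 mm above the bench. Yaw within 0.3 rad of world axes.
- blue_tray: Fixed job tray, blue rim and dividers, 210 x 127 mm. Origin: centre of underside, z up. 3 compartments in a row along its x, each 64 (x) by 115 mm (y) inside: green-lined at x = -67 mm (nearest the robot), white-lined at 0, black-lined at +67 mm. Floor 5 mm, 6 mm thick rim 14 mm, 3 mm thick dividers 10 mm above the bench. Yaw within 0.3 rad of world axes.
- case_knife: Case knife lying flat, 95 mm long along its x: orange handle 14 mm wide, 12 mm high from x = -48 to +18 mm, then a steel blade to +47 mm (11 mm wide, 3 mm thick, at mid height). About 40 g. Origin: on the underside, mid length; z up. Starts with x within 0.5 rad of world +x. In its compartment its length runs along the tray's y, either way round.
- yellow_pot: Small upright round pot, 34 mm diameter, 32 mm high, aluminium body with a yellow lid of the same diameter (the top 11 mm), about 60 g. Origin: centre of its underside, z up.
- red_pot: Small upright round pot, 34 mm diameter, 32 mm high, aluminium body with a red lid of the same diameter (the top 11 mm), about 60 g. Origin: centre of its underside, z up.
- blue_pot: Small upright round pot, 34 mm diameter, 32 mm high, aluminium body with a blue lid of the same diameter (the top 11 mm), about 60 g. Origin: centre of its underside, z up. Not needed for either kit: it stays where it is.
- loupe: Watchmaker's eye loupe, black, standing on its wide eye cup with the lens up: cup 36 mm diameter at the foot, narrowing by 10 mm height to a 28 mm diameter barrel that goes up to 30 mm; silver ring and pale glass lens on top. About 30 g. Origin: centre of its underside, z up.
- movement_holder: Round brass movement holder, 44 mm diameter and 15 mm high, with two parallel brass jaw bars on top (36 mm long, side by side, within the disc), 22 mm high over all (4 small dark screw heads stand 1.5 mm proud of that). About 90 g. Origin: centre of its underside, z up.
- demagnetiser: Bystander: blue box 60 x 100 x 40 mm with a white panel and a small black button on top. Origin: centre of its underside. Stands beyond the stock; leave alone.
- solvent_bottle: Bystander: small amber bottle, 38 mm diameter, 80 mm high, black cap. Origin: centre of its underside. Stands beyond the stock; leave alone.

How it is judged:
By the outcome, as a careful person would: the job done as asked, in the order asked, and still so for the second after the job is handed in, with the robot touching nothing.
It also fails if it takes over 109 s, if anything falls off the work surface, if the arm or the gripper's body presses on something with over 40 N, if the wrist force passes 120 N, or if a joint passes its speed limit or range.

ROBOT

A 6-joint arm with a two-finger parallel gripper is mounted at the origin on the work surface. World frame = base frame: x ahead of the robot, y to its left, z up, the work surface at z = 0. Lengths are in m, angles in rad, forces in N, time in s.
With the tool pointing down it reaches from about 0.425 to 0.95 m from the base axis. Payload 3.5 kg.
Tool frame: the origin (TCP) lies on the centre line of the jaws, within the pads' length; the fingertips stand 25 mm ahead of it and the grasp point (between the pads) lies 6 mm ahead of it (ctrl.finger_overhang is the distance from the TCP to the fingertips, in m); z points along the fingers, y is the line along which they close (so a half turn about z gives the same grasp; the last joint's range is limited). The gripper opens to 85 mm and grips with 20 to 120 N. Pads are 22 mm wide; open, the fingers measure 114 mm over their backs; the gripper's body (76 mm by 85 mm) begins 54 mm behind the grasp point. The pads swing forward as they close: fully open they stand 13 mm farther back than shut.
Start: joints at [-1.325, 0.286, 1.577, -0, 1.279, -0.15], TCP at [0.26, -0.623, 0.218] pointing down, gripper open.
Joint ranges: [-2.77, 2.77], [-0.9, 2.22], [0.21, 2.48], [-1.53, 4.67], [0.24, 2.81], [-2.84, 2.84]. Speed limits (rad/s): [2.79, 2.79, 3.14, 3.14, 3.14, 3.14].

INTERFACE

Orientations are given as a unit quaternion [x, y, z, w].
In Python, from plant import get_state, imaging, job, ctrl gives the robot as it stands.
- The arm moves only by the tool jog_arm, never from a script. Its argument "increments" is a list of rows, each an object of numbers: "dx", "dy", "dz": the shift along the world's x, y, z each as a share of 12 cm, from -1 to 1; "ax", "ay", "az": the turn, a rotation vector about the world's x, y, z each as a share of pi/2 rad, from -1 to 1; "gripper": the gripper command: -1 is shut, 1 is fully open, values between are in proportion. A call has 1 to 10 rows; each row is the pose to reach, as a shift and turn from the pose commanded when the call began; what a row does not reach only later rows make up. A row lasts 1/10 s, in which the tool goes at most 50 mm and 8.59 degrees, less where a joint would pass 70% of its speed; a pose out of reach is approached as far as the arm can. A call with a number of a shift or a turn outside -1 to 1 is refused whole. A call with a gripper value outside its range is refused whole. The fingers move at their own pace and stop on an object; "force" is the grip in N (left out, the last holds). Time passes only in rows, so rows that repeat a pose let the fingers close. It gives the time, the measured TCP pose, the force, the opening and the grip force at its end, in the units of the state.
- get_state(): the state, without advancing time (a new reading comes with each control period).
- imaging.read_camera(name): name is "scene" or "top" or "wrist"; returns a dict with "frame" (420x560x3 uint8, blue, green, red), "depth" (420x560 float32, m along the optical axis (not along the pixel's ray), 0 where there is no reading), "camera_matrix" (3x3 intrinsics, pixels), "extrinsics" (4x4, takes a point from camera to world coordinates); the wrist camera has in their place "mount" (4x4, takes a point from camera to tool coordinates, whose origin is the TCP and whose axes are the flange's). Camera axes: x right, y up, looking along -z (the intrinsics and any distortion apply to the point x, -y, -z); pixel columns grow to the right and rows downward; lengths in m; the calibration is good to about 2 mm. A picture is of the moment at which its call begins: read the wrist's pose just before it.
- job.sign_off(): hands the job in; it is judged then, once.
The state is a dict: "time": time; "qpos": joint angles; "dq": joint speeds; "joint_efforts": joint torques, N m; "eef_pos": TCP position; "tcp_rot": TCP orientation; "contact_force": force on the tool from outside, world axes, zero at the start; "wrist_torque": the same for the moment, N m; "opening": opening from 0.0 (shut) to 1.0 (fully open); "finger_force": force on a finger pad.
Only numpy, scipy, OpenCV 4.12 (cv2) and the standard library are available. Lean on these libraries where they do the work, as an engineer would, in place of code of your own. Each camera call takes 0.05 s, during which the arm holds its last target. There are 200 camera calls.

## Working session

There is one attempt and no reset: what is moved stays moved. The work goes in short steps, Python scripts to look and compute and a tool call to move; the robot and the scene stay as the last step left them, time stands still between calls to the robot, and variables do not carry over. Pictures are saved under pics/ and viewed, at most 14 in all, crops included, and the job is handed in when it is done.

Besides the shell and the picture viewer there is one more tool, called as name(argument=value, ...) on one line, values as JSON. jog_arm: Moves the arm, as the interface text tells. Shift numbers are shares of 12 cm and turn numbers shares of pi/2 rad, none past 1 either way. Its arguments: {"type":"object","properties":{"increments":{"type":"array"},"force":{"type":"number"}},"required":["increments"]}

```bash
mkdir -p pics; ls; python3 - <<'E'
from plant import get_state, imaging, job, ctrl
import cv2,numpy as np
print(get_state(), [a for a in dir(ctrl) if a[0]!='_'], ctrl.finger_overhang)
for n in ("top","scene"):
    d=imaging.read_camera(n); np.savez(n,**{k:v for k,v in d.items() if v is not None})
    cv2.imwrite(f"pics/{n}0.png",d["frame"]); print(n,d["camera_matrix"],d["extrinsics"],d.keys())
E
```

```text
pics
{'time': 0.0, 'qpos': array([-1.32503502e+00,  2.87182423e-01,  1.57816261e+00,  3.08497313e-05,
        1.27862147e+00, -1.50002655e-01]), 'dq': array([-0.00115862,  0.00046433, -0.00013658,  0.00208919, -0.00191084,
       -0.00047913]), 'joint_efforts': array([ 9.25351947e-05, -4.05981982e+01, -2.92628556e+01, -1.66676573e-04,
        5.83234476e-03, -7.15332988e-06]), 'eef_pos': array([ 0.2600854 , -0.6221369 ,  0.21654385]), 'tcp_rot': array([ 9.80485350e-01,  1.96588577e-01, -4.20583131e-05, -1.18626735e-03]), 'contact_force': array([ 0.13986747,  0.22474026, -0.0183136 ]), 'wrist_torque': array([0.03749863, 0.01382358, 0.03757594]), 'finger_force': 0.0, 'opening': 0.9990418014350807} ['Unreachable', 'finger_overhang'] 0.025
top [[504.58325337   0.         283.03966933]
 [  0.         504.58325337 210.67464195]
 [  0.           0.           1.        ]] [[ 0.01629728  0.98964533 -0.14260617  0.43864571]
 [-0.9997483   0.01392933 -0.01758746 -0.00266708]
 [-0.01541894  0.1428569   0.98962324  1.08266544]
 [ 0.          0.          0.          1.        ]] dict_keys(['frame', 'depth', 'camera_matrix', 'extrinsics'])
scene [[456.29125638   0.         283.34508522]
 [  0.         456.29125638 213.04986158]
 [  0.           0.           1.        ]] [[-0.30088283 -0.7852946   0.54109326  1.04058093]
 [ 0.95365202 -0.25023807  0.16711891  0.1522462 ]
 [ 0.00416455  0.56629789  0.82419012  0.70998477]
 [ 0.          0.          0.          1.        ]] dict_keys(['frame', 'depth', 'camera_matrix', 'extrinsics'])
```

View pics/top0.png

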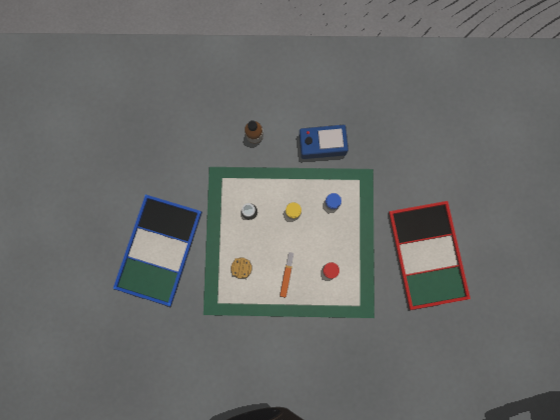

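View pics/scene0.png

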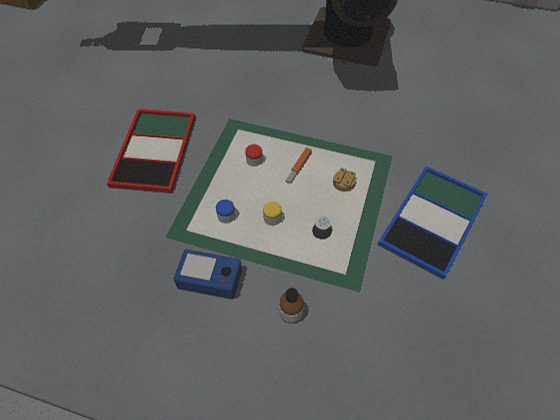

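The top view has the blue tray at left (157,250), the red tray at right (428,255), the loupe (249,212), yellow pot (293,211), blue pot (333,202), holder (241,268), knife (287,275) and red pot (331,271). The scene view agrees.

```bash
cat > h.py <<'E'
import numpy as np, cv2
def ray(d,uv,z,E=None):
    """pixels -> world points on plane z"""
    E=d["extrinsics"] if E is None else E
    uv=np.atleast_2d(np.asarray(uv,float)); K=d["camera_matrix"]
    r=np.c_[(uv-K[:2,2])/K[[0,1],[0,1]],np.ones(len(uv))]*[1,-1,-1]
    r=r@E[:3,:3].T; o=E[:3,3]
    return o+r*((z-o[2])/r[:,2])[:,None]
def blobs(mask,amin=20):
    cs,_=cv2.findContours(mask.astype(np.uint8),cv2.RETR_EXTERNAL,cv2.CHAIN_APPROX_NONE)
    return sorted([c for c in cs if cv2.contourArea(c)>amin],key=cv2.contourArea)[::-1]
def cen(c):
    m=cv2.moments(c); return np.array([m["m10"],m["m01"]])/m["m00"]
HUE=dict(red=[(0,6),(174,180)],orange=[(7,15)],yellow=[(20,32)],brass=[(14,24)],blue=[(105,125)])
def mask(hsv,name,smin=110,vmin=40):
    h,s,v=cv2.split(hsv); m=np.zeros(h.shape,bool)
    for a,b in HUE[name]: m|=(h>=a)&(h<=b)
    return m&(s>smin)&(v>vmin)
E
python3 - <<'E'
from h import *
np.set_printoptions(precision=4,suppress=True)
for n in ("top","scene"):
    d=np.load(n+".npz"); hsv=cv2.cvtColor(d["frame"],cv2.COLOR_BGR2HSV)
    print(n)
    for name,z in dict(red=.032,yellow=.032,blue=.032,orange=.012,brass=.02).items():
        for c in blobs(mask(hsv,name)):
            p=ray(d,cen(c),z)[0]; q=ray(d,c[:,0],.014)[:,:2].astype(np.float32)
            r=cv2.minAreaRect(q*1000)
            print(name,cv2.contourArea(c),cen(c),p[:2],"rect14",np.array(r[0]),np.array(r[1]),r[2])
E
```

```text
top
red 5990.5 [428.7092 255.1538] [ 0.5013 -0.2868] rect14 [ 504.3457 -291.5303] [210.6403 128.7552] 11.193792343139648
red 178.5 [330.6573 270.0756] [ 0.4675 -0.0844] rect14 [467.1396 -85.4768] [31.3768 31.5038] 0.2862986922264099
yellow 172.0 [293.0436 210.061 ] [ 0.5916 -0.005 ] rect14 [594.4398  -4.9532] [34.5996 29.9698] 0.6588864326477051
blue 5838.5 [157.1164 250.0697] [0.5032 0.2777] rect14 [505.9468 282.2888] [128.8737 210.7349] 74.10843658447266
blue 1159.5 [323.2153 139.621 ] [ 0.7452 -0.0677] rect14 [750.8734 -68.3771] [ 60.1199 101.0865] 5.5971221923828125
blue 153.5 [333.0608 200.6851] [ 0.6128 -0.089 ] rect14 [615.1415 -90.3978] [30.477  29.9802] 0.2379392385482788
orange 146.5 [285.0705 281.7634] [0.4421 0.0096] rect14 [442.3072   9.5648] [12.631  61.5369] 79.96620178222656
orange 110.5 [253.6259 131.6833] [0.7672 0.0838] rect14 [769.9026  84.5281] [31.578  34.0411] 19.766887664794922
brass 288.0 [240.7975 267.6551] [0.4698 0.1028] rect14 [470.3853 104.0331] [39.8336 40.2061] 0.9227043986320496
brass 172.0 [293.0436 210.061 ] [ 0.5934 -0.005 ] rect14 [594.4398  -4.95
[... 700 characters left out ...]
 32.0784] 17.684968948364258
orange 242.5 [290.2866 305.3821] [0.753  0.0764] rect14 [751.4767  76.8683] [33.9727 36.5349] 13.494624137878418
orange 130.0 [302.0641 158.5397] [0.4433 0.0065] rect14 [444.132   7.622] [14.4093 59.5795] 79.94477081298828
brass 266.5 [344.2414 178.3258] [0.4739 0.1002] rect14 [472.8648  99.5927] [41.7153 51.1736] 80.8537826538086
brass 212.5 [271.6204 209.7718] [ 0.5872 -0.0105] rect14 [583.5875 -12.0381] [36.2716 31.6946] 17.748531341552734
brass 51.5 [285.301  306.3754] [0.7604 0.0701] rect14 [757.1866  67.2502] [21.9237 17.5122] 82.89714813232422
brass 24.5 [15.8639  4.1769] [ 0.1599 -0.8701] rect14 [ 142.7827 -878.4722] [ 31.9175 102.1378] 0.2751588821411133
```

jog_arm(increments=[{"dx":0.5,"dy":1,"az":-0.18,"gripper":-0.1},{"dx":0.5,"dy":1,"az":-0.18,"gripper":-0.1},{"dx":0.5,"dy":1,"az":-0.18,"gripper":-0.1}], force=30)

```text
$.increments[0]: bad value
```

jog_arm(increments=[{"dx":0.5,"dy":1,"az":-0.18,"gripper":-0.1},{"dx":0.5,"dy":1,"az":-0.18,"gripper":-0.1},{"dx":0.5,"dy":1,"az":-0.18,"gripper":-0.1}])

```text
$.increments[0]: bad value
```

jog_arm(increments=[{"dx":0.4,"dy":1,"gripper":-0.1},{"dx":0.4,"dy":1,"gripper":-0.1},{"dx":0.4,"dy":1,"gripper":-0.1}])

```text
$.increments[0]: bad value
```

jog_arm(increments=[{"dx":0.1,"dy":1,"gripper":-0.1},{"dx":0.1,"dy":1,"gripper":-0.1},{"dx":0.1,"dy":1,"gripper":-0.1}])

```text
$.increments[0]: bad value
```

jog_arm(increments=[{"dx":0.025,"dy":1,"gripper":-0.1},{"dx":0.025,"dy":1,"gripper":-0.1},{"dx":0.025,"dy":1,"gripper":-0.1}])

```text
$.increments[0]: bad value
```

jog_arm(increments=[{"dy":0.26,"dz":-0.5,"gripper":-0.1},{"dy":0.26,"dz":-0.5,"gripper":-0.1},{"dy":0.26,"dz":-0.5,"gripper":-0.1},{"dy":0.26,"dz":-0.5,"gripper":-0.1}])

```text
$.increments[0]: bad value
```

```bash
cat >> h.py <<'E'
from scipy.spatial.transform import Rotation as R
def wrist(name):
    from plant import get_state, imaging
    s=get_state(); d=imaging.read_camera("wrist")
    T=np.eye(4); T[:3,:3]=R.from_quat(s["tcp_rot"]).as_matrix(); T[:3,3]=s["eef_pos"]
    d["extrinsics"]=T@d["mount"]; cv2.imwrite(f"pics/{name}.png",d["frame"])
    d["hsv"]=cv2.cvtColor(d["frame"],cv2.COLOR_BGR2HSV)
    yaw=np.degrees(np.arctan2(T[1,0],T[0,0]))
    print("t",round(s["time"],2),"tcp",s["eef_pos"].round(4),"yaw",yaw.round(2),"open",round(s["opening"],3),"F",s["contact_force"].round(2),"ff",s["finger_force"])
    return s,d
E
python3 - <<'E'
from h import *
np.set_printoptions(precision=4,suppress=True)
s,d=wrist("w1"); print(d["mount"],d["camera_matrix"])
for n,z in (("orange",.012),("yellow",.032),("brass",.02),("red",.032)):
    for c in blobs(mask(d["hsv"],n),200):
        q=ray(d,c[:,0],z)[:,:2].astype(np.float32)*1000; print(n,cen(c),ray(d,cen(c),z)[0],cv2.minAreaRect(q))
E
```

```text
t 0.1 tcp [ 0.2601 -0.6222  0.2167] yaw 22.68 open 1.001 F [-0.    0.44  0.22] ff 0.0
[[ 0.0004  0.9464  0.3231  0.0835]
 [ 1.     -0.0005  0.0003 -0.0011]
 [ 0.0004  0.3231 -0.9464 -0.1557]
 [ 0.      0.      0.      1.    ]] [[293.4588   0.     274.4641]
 [  0.     293.4588 209.4708]
 [  0.       0.       1.    ]]
orange [533.3554 314.143 ] [ 0.2203 -1.0506  0.012 ] ((223.5874481201172, -1051.733154296875), (151.16241455078125, 41.020408630371094), 0.04298820346593857)
brass [363.5774 345.3551] [ 0.0781 -0.842   0.02  ] ((76.84698486328125, -841.7774047851562), (28.704843521118164, 69.26292419433594), 89.86310577392578)
```

View pics/w1.png

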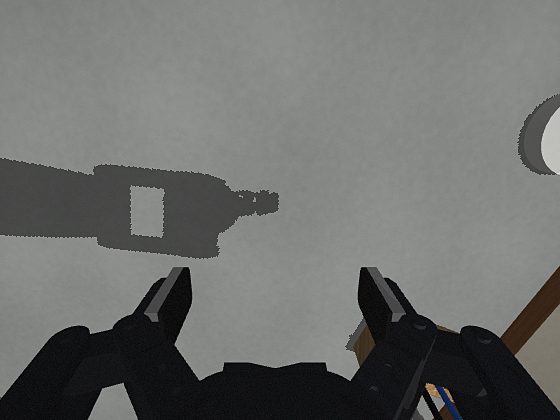

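The calls were refused, so the arm hasn't moved: the wrist view shows only the open fingers (tips near (180,270) and (372,270)) and the arm's shadow. I'll retry with all the keys given.

jog_arm(increments=[{"dx":0.5,"dy":1,"dz":0,"ax":0,"ay":0,"az":-0.18,"gripper":-0.1},{"dx":0.5,"dy":1,"dz":0,"ax":0,"ay":0,"az":-0.18,"gripper":-0.1},{"dx":0.5,"dy":1,"dz":0,"ax":0,"ay":0,"az":-0.18,"gripper":-0.1}], force=30)

```text
time: 0.45
eef_pos: [0.321, -0.5002, 0.2171]
tcp_rot: [0.998, 0.056, -0.0, -0.001]
contact_force: [-0.3, 0.1, 0.4]
opening: 0.516
finger_force: 0.0
```

jog_arm(increments=[{"dx":0.5,"dy":1,"dz":0,"ax":0,"ay":0,"az":-0.18,"gripper":-0.1},{"dx":0.5,"dy":1,"dz":0,"ax":0,"ay":0,"az":-0.18,"gripper":-0.1},{"dx":0.5,"dy":1,"dz":0,"ax":0,"ay":0,"az":-0.18,"gripper":-0.1}])

```text
time: 0.75
eef_pos: [0.381, -0.3799, 0.2175]
tcp_rot: [0.996, -0.085, -0.0, -0.001]
contact_force: [-0.0, -0.3, -0.6]
opening: 0.451
finger_force: 0.0
```

jog_arm(increments=[{"dx":0.4,"dy":1,"dz":0,"ax":0,"ay":0,"az":0,"gripper":-0.1},{"dx":0.4,"dy":1,"dz":0,"ax":0,"ay":0,"az":0,"gripper":-0.1},{"dx":0.4,"dy":1,"dz":0,"ax":0,"ay":0,"az":0,"gripper":-0.1}])

```text
time: 1.05
eef_pos: [0.4287, -0.2596, 0.2176]
tcp_rot: [0.996, -0.084, -0.0, -0.001]
contact_force: [0.3, -0.8, -0.5]
opening: 0.453
finger_force: 0.0
```

jog_arm(increments=[{"dx":0.1,"dy":1,"dz":0,"ax":0,"ay":0,"az":0,"gripper":-0.1},{"dx":0.1,"dy":1,"dz":0,"ax":0,"ay":0,"az":0,"gripper":-0.1},{"dx":0.1,"dy":1,"dz":0,"ax":0,"ay":0,"az":0,"gripper":-0.1}])

```text
time: 1.35
eef_pos: [0.4399, -0.1392, 0.2175]
tcp_rot: [0.997, -0.083, -0.0, -0.001]
contact_force: [0.2, -0.3, -0.5]
opening: 0.447
finger_force: 0.0
```

jog_arm(increments=[{"dx":0.025,"dy":1,"dz":0,"ax":0,"ay":0,"az":0,"gripper":-0.1},{"dx":0.025,"dy":1,"dz":0,"ax":0,"ay":0,"az":0,"gripper":-0.1},{"dx":0.025,"dy":1,"dz":0,"ax":0,"ay":0,"az":0,"gripper":-0.1}])

```text
time: 1.65
eef_pos: [0.4425, -0.0195, 0.2176]
tcp_rot: [0.997, -0.083, -0.0, -0.001]
contact_force: [0.6, 0.1, 0.3]
opening: 0.45
finger_force: 0.0
```

jog_arm(increments=[{"dx":0,"dy":0.26,"dz":-0.5,"ax":0,"ay":0,"az":0,"gripper":-0.1},{"dx":0,"dy":0.26,"dz":-0.5,"ax":0,"ay":0,"az":0,"gripper":-0.1},{"dx":0,"dy":0.26,"dz":-0.5,"ax":0,"ay":0,"az":0,"gripper":-0.1},{"dx":0,"dy":0.26,"dz":-0.5,"ax":0,"ay":0,"az":0,"gripper":-0.1}])

```text
time: 2.05
eef_pos: [0.4434, 0.0083, 0.1582]
tcp_rot: [0.996, -0.085, 0.0, 0.0]
contact_force: [-0.1, -0.4, 0.5]
opening: 0.448
finger_force: 0.0
```

```bash
python3 - <<'E'
from h import *
np.set_printoptions(precision=4,suppress=True)
s,d=wrist("w2")
for n,z in (("orange",.012),("yellow",.032),("brass",.02),("red",.032)):
    for c in blobs(mask(d["hsv"],n),200):
        q=ray(d,c[:,0],z)[:,:2].astype(np.float32)*1000; print(n,cen(c),ray(d,cen(c),z)[0],cv2.minAreaRect(q))
E
```

```text
t 2.05 tcp [0.4434 0.0083 0.1582] yaw -9.7 open 0.448 F [-0.08 -0.39  0.48] ff 0.0
orange [275.8651 191.5283] [0.4432 0.0079 0.012 ] ((441.7626647949219, 7.909057140350342), (12.950922012329102, 59.72144317626953), 80.04621124267578)
yellow [262.6002  27.1409] [ 0.5911 -0.0057  0.032 ] ((590.805419921875, -5.59135627746582), (32.70526123046875, 33.5935173034668), 80.32565307617188)
brass [183.8026 181.7296] [0.4715 0.0989 0.02  ] ((471.1506042480469, 98.33496856689453), (44.74087905883789, 43.0443000793457), 80.33064270019531)
brass [262.6235  27.1445] [ 0.5938 -0.0058  0.02  ] ((593.5953979492188, -5.631052017211914), (34.09713363647461, 35.023170471191406), 80.32548522949219)
red [513.9359 102.269 ] [ 0.4948 -0.2186  0.032 ] ((492.2430114746094, -234.53671264648438), (187.02764892578125, 51.712257385253906), 11.27121353149414)
red [367.0453 156.4038] [ 0.4683 -0.0847  0.032 ] ((467.8992004394531, -84.62217712402344), (33.733856201171875, 33.92420196533203), 6.4818902015686035)
```

View pics/w2.png

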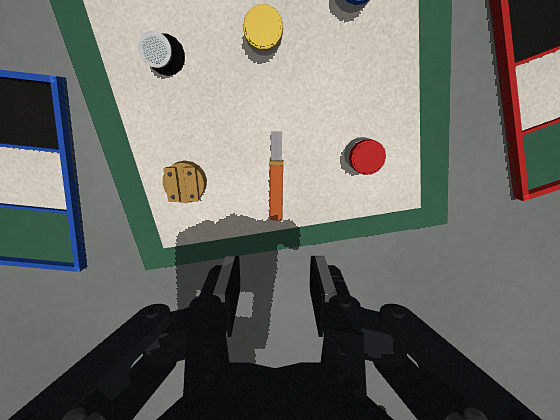

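The wrist view shows the knife centred below the jaws (handle centroid (276,192)). Its yaw matches, so I'm descending.

jog_arm(increments=[{"dx":0,"dy":0,"dz":-0.8,"ax":0,"ay":0,"az":0,"gripper":-0.3},{"dx":0,"dy":0,"dz":-0.8,"ax":0,"ay":0,"az":0,"gripper":-0.3},{"dx":0,"dy":0,"dz":-0.95,"ax":0,"ay":0,"az":0,"gripper":-0.3},{"dx":0,"dy":0,"dz":-1,"ax":0,"ay":0,"az":0,"gripper":-0.3},{"dx":0,"dy":0,"dz":-1,"ax":0,"ay":0,"az":0,"gripper":-0.3}])

```text
time: 2.6
eef_pos: [0.4442, 0.0076, 0.0386]
tcp_rot: [0.996, -0.085, 0.001, 0.0]
contact_force: [0.7, -0.3, -0.2]
opening: 0.35
finger_force: 0.0
```

jog_arm(increments=[{"dx":0,"dy":0,"dz":-0.04,"ax":0,"ay":0,"az":0,"gripper":-0.3},{"dx":0,"dy":0,"dz":-0.06,"ax":0,"ay":0,"az":0,"gripper":-0.3}])

```text
time: 2.8
eef_pos: [0.4449, 0.0079, 0.0323]
tcp_rot: [0.996, -0.085, 0.002, 0.0]
contact_force: [-0.6, 0.1, 0.4]
opening: 0.353
finger_force: 0.0
```

jog_arm(increments=[{"dx":0,"dy":0,"dz":0,"ax":0,"ay":0,"az":0,"gripper":-1},{"dx":0,"dy":0,"dz":0,"ax":0,"ay":0,"az":0,"gripper":-1},{"dx":0,"dy":0,"dz":0,"ax":0,"ay":0,"az":0,"gripper":-1},{"dx":0,"dy":0,"dz":0,"ax":0,"ay":0,"az":0,"gripper":-1},{"dx":0,"dy":0,"dz":0,"ax":0,"ay":0,"az":0,"gripper":-1},{"dx":0,"dy":0,"dz":0,"ax":0,"ay":0,"az":0,"gripper":-1}], force=40)

```text
time: 3.4
eef_pos: [0.4433, 0.0084, 0.0307]
tcp_rot: [0.996, -0.085, 0.0, 0.0]
contact_force: [0.1, -0.3, -0.2]
opening: 0.001
finger_force: 0.0
```

```bash
python3 - <<'E'
from h import *
np.set_printoptions(precision=4,suppress=True)
s,d=wrist("w3")
for c in blobs(mask(d["hsv"],"orange"),50): print(cen(c),ray(d,cen(c),.012))
E
```

```text
t 3.4 tcp [0.4433 0.0084 0.0307] yaw -9.72 open 0.001 F [ 0.14 -0.26 -0.21] ff 0.0
[277.0759 227.8073] [[0.4538 0.006  0.012 ]]
```

View pics/w3.png

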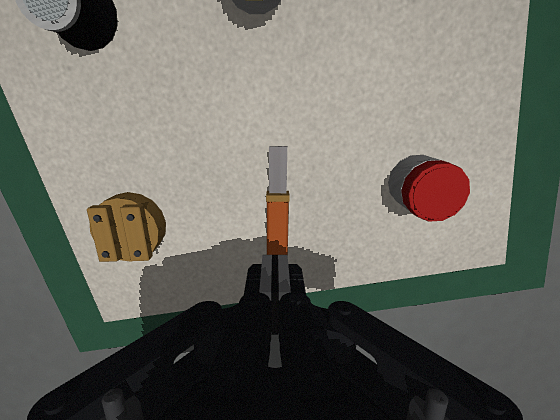

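The jaws are fully shut and the knife is still visible under and ahead of them (handle at (277,228)). I'll use depth to find the heights of the tips and the handle.

```bash
python3 - <<'E'
from h import *
np.set_printoptions(precision=4,suppress=True)
s,d=wrist("w4"); E=d["extrinsics"];K=d["camera_matrix"]
def P(u,v):
    z=d["depth"][v,u]; return E[:3,:3]@(np.array([(u-K[0,2])/K[0,0]*z,-(v-K[1,2])/K[1,1]*z,-z]))+E[:3,3]
for u,v in [(277,160),(277,180),(277,210),(277,230),(277,245),(277,250),(268,262),(285,262),(275,258),(268,275),(268,285),(268,300),(240,200),(320,200),(440,190)]: print(u,v,d["depth"][v,u],P(u,v))
for t in ([0,0,.025],[0,0,.006],[0,0,0]):
    T=np.linalg.inv(d["mount"])@np.r_[t,1]; print(t,K@np.array([T[0],-T[1],-T[2]])/-T[2])
E
```

```text
t 3.45 tcp [0.4432 0.0084 0.0307] yaw -9.72 open -0.005 F [-0.23  0.26 -0.  ] ff 0.0
277 160 0.17838208 [ 0.496  -0.0011  0.0079]
277 180 0.1821869 [0.4838 0.001  0.0081]
277 210 0.1847956 [0.4656 0.0041 0.0117]
277 230 0.18987003 [0.4519 0.0064 0.0111]
277 245 0.19326927 [0.4414 0.0081 0.0111]
277 250 0.19342674 [0.4382 0.0087 0.012 ]
268 262 0.14646176 [0.4545 0.0108 0.0563]
285 262 0.14699192 [0.4528 0.0025 0.0559]
275 258 0.15146875 [0.4534 0.0075 0.0512]
268 275 0.13582194 [0.454  0.0107 0.0677]
268 285 0.12832941 [0.4539 0.0105 0.0757]
268 300 0.116134696 [0.4551 0.01   0.0881]
240 200 0.1942202 [0.4729 0.0276 0.0006]
320 200 0.19292723 [ 0.4644 -0.0245  0.0019]
440 190 0.15827522 [ 0.4694 -0.0856  0.0332]
[0, 0, 0.025] [276.0226 239.0974   1.    ]
[0, 0, 0.006] [276.1632 252.0847   1.    ]
[0, 0, 0] [276.2136 256.743    1.    ]
```

```bash
python3 - <<'E'
from h import *
from plant import imaging
np.set_printoptions(precision=4,suppress=True)
d=imaging.read_camera("scene"); E=d["extrinsics"];K=d["camera_matrix"]
def proj(p):
    q=np.linalg.inv(E)@np.r_[p,1]; return (K@np.array([q[0],-q[1],-q[2]])/-q[2])[:2]
for z in (0.0057,.0307,.055): print(z,proj([.4433,.0084,z]))
f=d["frame"][60:240,200:400]; cv2.imwrite("pics/s2.png",cv2.resize(f,None,fx=4,fy=4,interpolation=cv2.INTER_CUBIC)[:600,:800])
E
```

```text
0.0057 [302.8223 160.8134]
0.0307 [303.3171 152.5052]
0.055 [303.8201 144.0597]
```

View pics/s2.png

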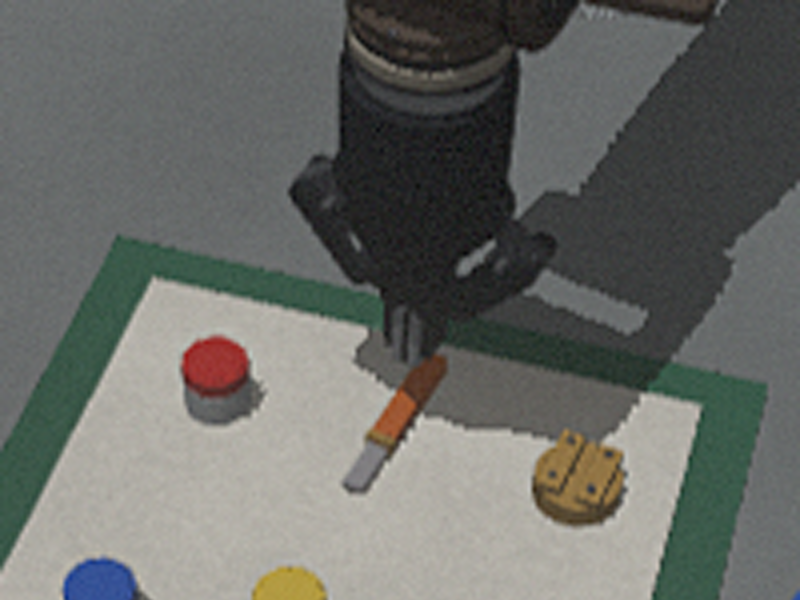

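The scene crop shows the shut fingertips at crop (405,362), clearly above the handle. Wrist depth agrees: the tips are about 45 mm higher than the nominal TCP implies. I'll go lower in steps and watch the force.

jog_arm(increments=[{"dx":0,"dy":0,"dz":0,"ax":0,"ay":0,"az":0,"gripper":-0.35},{"dx":0,"dy":0,"dz":0,"ax":0,"ay":0,"az":0,"gripper":-0.35},{"dx":0,"dy":0,"dz":0,"ax":0,"ay":0,"az":0,"gripper":-0.35},{"dx":0,"dy":0,"dz":-0.15,"ax":0,"ay":0,"az":0,"gripper":-0.35},{"dx":0,"dy":0,"dz":-0.25,"ax":0,"ay":0,"az":0,"gripper":-0.35},{"dx":0,"dy":0,"dz":-0.25,"ax":0,"ay":0,"az":0,"gripper":-0.35}])

```text
time: 4.15
eef_pos: [0.4414, 0.0088, -0.0011]
tcp_rot: [0.996, -0.085, -0.002, -0.0]
contact_force: [-0.6, -0.5, -0.1]
opening: 0.32
finger_force: 0.0
```

```bash
cat >> h.py <<'E'
def pts(d,us,vs):
    E=d["extrinsics"];K=d["camera_matrix"]; z=d["depth"][vs,us]
    c=np.stack([(us-K[0,2])/K[0,0]*z,-(vs-K[1,2])/K[1,1]*z,-z],-1); return c@E[:3,:3].T+E[:3,3]
def tips(d,s):
    """lowest finger points: pixels near the jaws nearer than the table"""
    vs,us=np.mgrid[200:300,180:380]; p=pts(d,us.ravel(),vs.ravel())
    m=(p[:,2]>.02+0)&(d["depth"][vs,us].ravel()<.17)&(d["depth"][vs,us].ravel()>.1); p=p[m]
    print("tip z rel TCP",np.percentile(p[:,2],[0,1,5])-s["eef_pos"][2], "n",len(p))
E
python3 - <<'E'
from h import *
s,d=wrist("w5"); tips(d,s)
E
```

```text
t 4.15 tcp [ 0.4414  0.0088 -0.0011] yaw -9.73 open 0.32 F [-0.6  -0.46 -0.12] ff 0.0
tip z rel TCP [0.02122916 0.02178006 0.02356571] n 2452
```

View pics/w5.png

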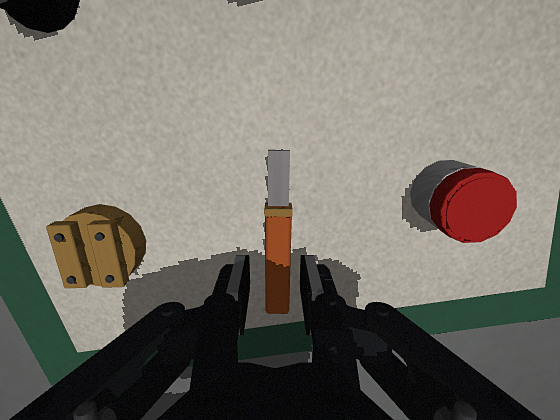

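```bash
python3 - <<'E'
from h import *
np.set_printoptions(precision=4,suppress=True)
s,d=wrist("w6")
for u in (240,246,252,258,264,277,290,296,302,308): 
    vs=np.arange(225,290,5); p=pts(d,np.full(len(vs),u),vs); print(u,(p[:,2]*1000).round(0))
E
```

```text
t 4.2 tcp [ 0.4422  0.0086 -0.0003] yaw -9.72 open 0.327 F [-0.38  0.56  0.07] ff 0.0
240 [ 0.  1.  1.  0.  1.  1. 17. 22. 28. 33. 37. 42. 45.]
246 [ 1.  1.  2.  1.  2.  1. 18. 24. 28. 30. 31. 32. 33.]
252 [ 1.  1.  1. -0.  1.  1.  1.  1.  1.  1. -0.  1.  1.]
258 [-0.  0.  1.  1. -1.  1.  0.  1.  0.  0.  1.  0.  2.]
264 [-0.  1.  1.  1.  0.  0.  0.  1.  0.  1.  1.  1. -0.]
277 [11. 12. 12. 12. 12. 11. 11. 12. 12. 11. 12. 11. 11.]
290 [11. 12. 10. 10. 10. 10. 10.  0.  0. -0.  1.  1.  2.]
296 [ 1.  1.  2.  1.  0.  1.  1.  1.  1.  1.  1. -0.  1.]
302 [ 1. -0.  1.  1.  0.  1. 17. 24. 26. 26. 26. 27. 27.]
308 [ 1.  1.  1.  1.  2. -1. 18. 23. 29. 34. 37. 40. 45.]
```

The open jaws straddle the handle, with tips near (246,257) and (303,257) at z≈17 mm. I need about 13 mm more.

jog_arm(increments=[{"dx":0,"dy":0,"dz":-0.06,"ax":0,"ay":0,"az":0,"gripper":-0.35},{"dx":0,"dy":0,"dz":-0.11,"ax":0,"ay":0,"az":0,"gripper":-0.35},{"dx":0,"dy":0,"dz":-0.11,"ax":0,"ay":0,"az":0,"gripper":-0.35}])

```text
time: 4.55
eef_pos: [0.4426, 0.0085, -0.0133]
tcp_rot: [0.996, -0.085, -0.001, -0.0]
contact_force: [-0.3, -0.7, 0.2]
opening: 0.324
finger_force: 0.0
```

jog_arm(increments=[{"dx":0,"dy":0,"dz":0,"ax":0,"ay":0,"az":0,"gripper":-0.6},{"dx":0,"dy":0,"dz":0,"ax":0,"ay":0,"az":0,"gripper":-0.8},{"dx":0,"dy":0,"dz":0,"ax":0,"ay":0,"az":0,"gripper":-1},{"dx":0,"dy":0,"dz":0,"ax":0,"ay":0,"az":0,"gripper":-1},{"dx":0,"dy":0,"dz":0,"ax":0,"ay":0,"az":0,"gripper":-1}])

```text
time: 5.05
eef_pos: [0.4434, 0.0084, -0.0124]
tcp_rot: [0.996, -0.085, 0.0, 0.0]
contact_force: [-0.6, 0.3, 0.1]
opening: 0.149
finger_force: 40.7
```

jog_arm(increments=[{"dx":0,"dy":0,"dz":0.2,"ax":0,"ay":0,"az":0,"gripper":-1},{"dx":0,"dy":0,"dz":0.6,"ax":0,"ay":0,"az":0,"gripper":-1},{"dx":0,"dy":0,"dz":0.8,"ax":0,"ay":0,"az":0,"gripper":-1}])

```text
time: 5.35
eef_pos: [0.4447, 0.0081, 0.0866]
tcp_rot: [0.996, -0.085, 0.002, 0.0]
contact_force: [-0.1, 0.1, -0.4]
opening: 0.149
finger_force: 40.7
```

jog_arm(increments=[{"dx":0,"dy":-0.33,"dz":0,"ax":0,"ay":0,"az":-0.09,"gripper":-1},{"dx":0,"dy":-0.66,"dz":0,"ax":0,"ay":0,"az":-0.18,"gripper":-1},{"dx":0,"dy":-1,"dz":0,"ax":0,"ay":0,"az":-0.26,"gripper":-1}])

```text
time: 5.65
eef_pos: [0.4433, -0.1126, 0.084]
tcp_rot: [0.958, -0.287, 0.001, 0.0]
contact_force: [0.8, 0.6, -1.3]
opening: 0.151
finger_force: 40.7
```

jog_arm(increments=[{"dx":0,"dy":-0.33,"dz":0,"ax":0,"ay":0,"az":-0.09,"gripper":-1},{"dx":0,"dy":-0.66,"dz":0,"ax":0,"ay":0,"az":-0.18,"gripper":-1},{"dx":0,"dy":-1,"dz":0,"ax":0,"ay":0,"az":-0.26,"gripper":-1}])

```text
time: 5.95
eef_pos: [0.4429, -0.233, 0.0834]
tcp_rot: [0.879, -0.476, -0.0, -0.0]
contact_force: [0.4, 0.4, -0.4]
opening: 0.144
finger_force: 40.7
```

jog_arm(increments=[{"dx":-0.03,"dy":-0.25,"dz":0,"ax":0,"ay":0,"az":-0.09,"gripper":-1},{"dx":-0.06,"dy":-0.48,"dz":0,"ax":0,"ay":0,"az":-0.18,"gripper":-1},{"dx":-0.06,"dy":-0.48,"dz":0,"ax":0,"ay":0,"az":-0.248,"gripper":-1},{"dx":-0.06,"dy":-0.48,"dz":0,"ax":0,"ay":0,"az":-0.248,"gripper":-1}])

```text
time: 6.35
eef_pos: [0.4357, -0.2899, 0.0833]
tcp_rot: [0.772, -0.636, -0.0, -0.0]
contact_force: [0.3, 0.6, -1.0]
opening: 0.15
finger_force: 40.7
```

```bash
python3 - <<'E'
from h import *
np.set_printoptions(precision=4,suppress=True)
s,d=wrist("w7")
h,sa,v=cv2.split(d["hsv"]); g=(h>50)&(h<85)&(sa>60)
for nm,m,z in (("green",g,.005),("red",mask(d["hsv"],"red"),.014),("orange",mask(d["hsv"],"orange"),.08)):
    for c in blobs(m,300)[:3]:
        q=ray(d,c[:,0],z)[:,:2].astype(np.float32)*1000; print(nm,cen(c),cv2.minAreaRect(q))
E
```

```text
t 6.35 tcp [ 0.4357 -0.2899  0.0833] yaw -78.93 open 0.15 F [ 0.29  0.55 -1.03] ff 40.69084167480469
green [274.8442 178.6266] ((438.4593811035156, -306.1335754394531), (63.94660186767578, 114.10411834716797), 11.407123565673828)
green [ 57.9939 321.1845] ((638.3927612304688, -125.36041259765625), (261.3074951171875, 121.69805908203125), 48.236968994140625)
green [279.663  341.8804] ((408.81195068359375, -154.67919921875), (38.69655227661133, 62.470951080322266), 14.878644943237305)
red [157.1889 185.9859] ((504.1722717285156, -293.3716735839844), (210.0399932861328, 126.95065307617188), 11.232562065124512)
orange [274.5147 276.9777] ((431.7224426269531, -270.355224609375), (16.481191635131836, 72.62987518310547), 11.091817855834961)
```

View pics/w7.png

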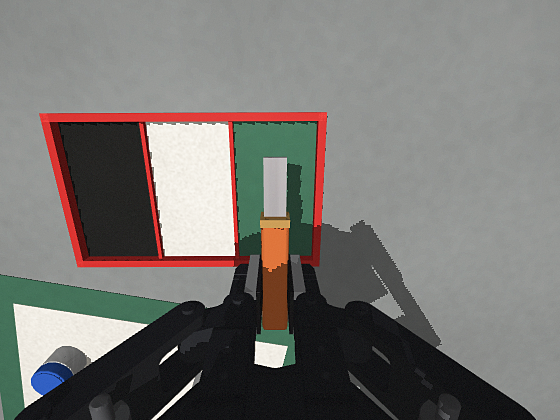

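The wrist view shows the knife, blade tip (275,158), over the green compartment, whose centre is at (275,179). I'll lower it.

jog_arm(increments=[{"dx":0,"dy":-0.01,"dz":-0.35,"ax":0,"ay":0,"az":0,"gripper":-1},{"dx":0,"dy":-0.01,"dz":-0.6,"ax":0,"ay":0,"az":0,"gripper":-1},{"dx":0,"dy":-0.01,"dz":-0.68,"ax":0,"ay":0,"az":0,"gripper":-1},{"dx":0,"dy":-0.01,"dz":-0.72,"ax":0,"ay":0,"az":0,"gripper":-1},{"dx":0,"dy":-0.01,"dz":-0.74,"ax":0,"ay":0,"az":0,"gripper":-1},{"dx":0,"dy":-0.01,"dz":-0.745,"ax":0,"ay":0,"az":0,"gripper":-1},{"dx":0,"dy":-0.01,"dz":-0.75,"ax":0,"ay":0,"az":0,"gripper":-1},{"dx":0,"dy":-0.01,"dz":-0.75,"ax":0,"ay":0,"az":0,"gripper":-1}])

```text
time: 7.2
eef_pos: [0.4367, -0.291, -0.0055]
tcp_rot: [0.773, -0.635, 0.001, 0.0]
contact_force: [-0.7, -0.5, -0.0]
opening: 0.152
finger_force: 40.7
```

jog_arm(increments=[{"dx":0,"dy":0,"dz":-0.005,"ax":0,"ay":0,"az":0,"gripper":-1},{"dx":0,"dy":0,"dz":-0.01,"ax":0,"ay":0,"az":0,"gripper":-1},{"dx":0,"dy":0,"dz":-0.01,"ax":0,"ay":0,"az":0,"gripper":-1}])

```text
time: 7.5
eef_pos: [0.4363, -0.2906, -0.0073]
tcp_rot: [0.772, -0.635, 0.0, 0.0]
contact_force: [0.2, -0.7, 0.6]
opening: 0.148
finger_force: 40.9
```

jog_arm(increments=[{"dx":0,"dy":0,"dz":0,"ax":0,"ay":0,"az":0,"gripper":-0.67},{"dx":0,"dy":0,"dz":0,"ax":0,"ay":0,"az":0,"gripper":-0.6},{"dx":0,"dy":0,"dz":0,"ax":0,"ay":0,"az":0,"gripper":-0.5},{"dx":0,"dy":0,"dz":0,"ax":0,"ay":0,"az":0,"gripper":-0.45},{"dx":0,"dy":0,"dz":0,"ax":0,"ay":0,"az":0,"gripper":-0.45},{"dx":0,"dy":0,"dz":0.1,"ax":0,"ay":0,"az":0,"gripper":-0.45},{"dx":0,"dy":0,"dz":0.4,"ax":0,"ay":0,"az":0,"gripper":-0.45},{"dx":0,"dy":0,"dz":0.8,"ax":0,"ay":0,"az":0,"gripper":-0.4},{"dx":0,"dy":0,"dz":1,"ax":0,"ay":0,"az":0,"gripper":0.2}])

```text
time: 8.4
eef_pos: [0.4377, -0.2919, 0.1174]
tcp_rot: [0.773, -0.635, 0.003, 0.0]
contact_force: [0.4, -0.2, 0.6]
opening: 0.457
finger_force: 0.0
```

```bash
python3 - <<'E'
from h import *
np.set_printoptions(precision=4,suppress=True)
s,d=wrist("w8")
h,sa,v=cv2.split(d["hsv"]); g=(h>50)&(h<85)&(sa>60)
for nm,m,z in (("red",mask(d["hsv"],"red"),.014),("orange",mask(d["hsv"],"orange"),.017)):
    for c in blobs(m,300)[:3]:
        q=ray(d,c[:,0],z)[:,:2].astype(np.float32)*1000; print(nm,cen(c),cv2.minAreaRect(q))
        if nm=="orange": 
            u,v=cen(c).astype(int); p=pts(d,np.full(7,u),np.arange(v-24,v+25,8)); print(p[:,2])
E
```

```text
t 8.4 tcp [ 0.4377 -0.2919  0.1174] yaw -78.83 open 0.457 F [ 0.42 -0.24  0.59] ff 0.0
red [203.2134 181.8073] ((504.1626892089844, -293.2291259765625), (210.43348693847656, 126.3935317993164), 11.257308006286621)
orange [276.074  207.6243] ((435.6084289550781, -288.171142578125), (13.370626449584961, 61.106563568115234), 10.850443840026855)
[0.0176 0.017  0.0162 0.0164 0.0157 0.0168 0.0168]
```

The knife lies flat: its top is at 17 mm, in line with the tray and centred. Next is the yellow pot at (0.5915,-0.0055).

jog_arm(increments=[{"dx":0.43,"dy":0.8,"dz":0,"ax":0,"ay":0,"az":0.34,"gripper":0.4},{"dx":0.43,"dy":0.8,"dz":0,"ax":0,"ay":0,"az":0.34,"gripper":0.4},{"dx":0.43,"dy":0.8,"dz":0,"ax":0,"ay":0,"az":0.34,"gripper":0.4},{"dx":0.43,"dy":0.8,"dz":0,"ax":0,"ay":0,"az":0.34,"gripper":0.4}])

```text
time: 8.85
eef_pos: [0.4884, -0.1924, 0.113]
tcp_rot: [0.914, -0.405, 0.0, -0.0]
contact_force: [0.2, -0.4, 0.6]
opening: 0.698
finger_force: 0.0
```

jog_arm(increments=[{"dx":0.43,"dy":0.8,"dz":0,"ax":0,"ay":0,"az":0.34,"gripper":0.4},{"dx":0.43,"dy":0.8,"dz":0,"ax":0,"ay":0,"az":0.34,"gripper":0.4},{"dx":0.43,"dy":0.8,"dz":0,"ax":0,"ay":0,"az":0.34,"gripper":0.4},{"dx":0.43,"dy":0.8,"dz":0,"ax":0,"ay":0,"az":0.34,"gripper":0.4}])

```text
time: 9.25
eef_pos: [0.54, -0.0963, 0.1129]
tcp_rot: [0.989, -0.149, 0.0, -0.0]
contact_force: [0.4, -0.2, -0.5]
opening: 0.704
finger_force: 0.0
```

jog_arm(increments=[{"dx":0.438,"dy":0.78,"dz":0,"ax":0,"ay":0,"az":0.32,"gripper":0.4},{"dx":0.438,"dy":0.78,"dz":0,"ax":0,"ay":0,"az":0.32,"gripper":0.4},{"dx":0.438,"dy":0.78,"dz":0,"ax":0,"ay":0,"az":0.32,"gripper":0.4},{"dx":0.438,"dy":0.78,"dz":0,"ax":0,"ay":0,"az":0.32,"gripper":0.4},{"dx":0.438,"dy":0.78,"dz":0,"ax":0,"ay":0,"az":0.32,"gripper":0.4}])

```text
time: 9.75
eef_pos: [0.5919, -0.0041, 0.1127]
tcp_rot: [0.995, 0.098, 0.0, 0.0]
contact_force: [-0.2, 0.2, 0.4]
opening: 0.702
finger_force: 0.0
```

```bash
python3 - <<'E'
from h import *
np.set_printoptions(precision=4,suppress=True)
s,d=wrist("w9")
for nm,m,z in (("yellow",mask(d["hsv"],"yellow"),.032),("blue",mask(d["hsv"],"blue"),.032)):
    for c in blobs(m,300)[:3]: print(nm,cen(c),ray(d,cen(c),z))
E
```

```text
t 9.75 tcp [ 0.5919 -0.0041  0.1127] yaw 11.22 open 0.702 F [-0.21  0.16  0.41] ff 0.0
yellow [277.6455 210.7852] [[ 0.5935 -0.0053  0.032 ]]
blue [386.3712  44.386 ] [[ 0.732  -0.0566  0.032 ]]
blue [ 29.2969 228.029 ] [[0.5358 0.2035 0.032 ]]
blue [377.8848 205.8641] [[ 0.6144 -0.0878  0.032 ]]
```

jog_arm(increments=[{"dx":0.01,"dy":-0.01,"dz":-0.4,"ax":0,"ay":0,"az":0,"gripper":0.4},{"dx":0.01,"dy":-0.01,"dz":-0.7,"ax":0,"ay":0,"az":0,"gripper":0.3},{"dx":0.01,"dy":-0.01,"dz":-0.9,"ax":0,"ay":0,"az":0,"gripper":0.3},{"dx":0.01,"dy":-0.01,"dz":-1,"ax":0,"ay":0,"az":0,"gripper":0.3},{"dx":0.01,"dy":-0.01,"dz":-1,"ax":0,"ay":0,"az":0,"gripper":0.2}])

```text
time: 10.3
eef_pos: [0.5916, -0.0062, -0.0093]
tcp_rot: [0.995, 0.097, -0.002, -0.0]
contact_force: [-0.1, 0.1, -0.6]
opening: 0.601
finger_force: 0.0
```

jog_arm(increments=[{"dx":0,"dy":0,"dz":0,"ax":0,"ay":0,"az":0,"gripper":0},{"dx":0,"dy":0,"dz":0,"ax":0,"ay":0,"az":0,"gripper":-0.1},{"dx":0,"dy":0,"dz":0,"ax":0,"ay":0,"az":0,"gripper":-0.2},{"dx":0,"dy":0,"dz":0,"ax":0,"ay":0,"az":0,"gripper":-0.4},{"dx":0,"dy":0,"dz":0,"ax":0,"ay":0,"az":0,"gripper":-1},{"dx":0,"dy":0,"dz":0,"ax":0,"ay":0,"az":0,"gripper":-1}])

```text
time: 10.9
eef_pos: [0.5946, -0.0063, -0.0056]
tcp_rot: [0.995, 0.097, 0.002, 0.001]
contact_force: [-1.1, -0.7, 6.1]
opening: 0.379
finger_force: 39.4
```

```bash
python3 - <<'E'
from h import *
np.set_printoptions(precision=4,suppress=True)
s,d=wrist("w10"); print(s["wrist_torque"])
for u in (240,250,277,300):
    vs=np.arange(215,300,6); p=pts(d,np.full(len(vs),u),vs); print(u,(p[:,2]*1000).round(0))
E
```

```text
t 10.9 tcp [ 0.5946 -0.0063 -0.0056] yaw 11.16 open 0.379 F [-1.13 -0.73  6.13] ff 39.448061850853264
[-0.0606  0.1611  0.008 ]
240 [ 0.  0.  1.  1.  1. -0.  1. 15. 20. 26. 30. 31. 30. 32. 34.]
250 [ 1.  0.  2.  1.  1.  1.  2.  8. 17. 22. 30. 32. 32. 33. 32.]
277 [ 0.  1.  0. -0.  0.  6. 15. 21. 25. 31. 34. 33. 32. 33. 32.]
300 [  2.   1.   1.   1.   0.   1.   1.   8. 150.  21.  28.  32.  33.  32.
  32.]
```

View pics/w10.png

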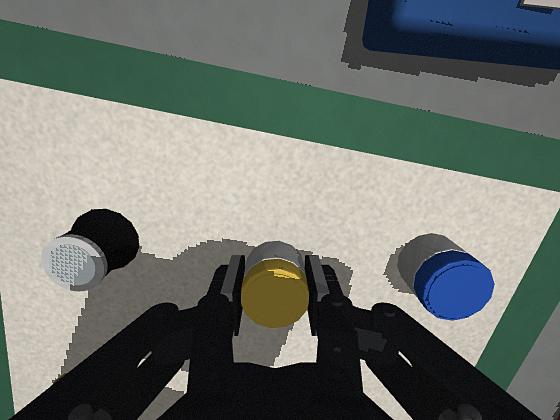

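The wrist view shows the yellow lid (277,292) centred between the jaws, upright. I'll lift and carry it.

jog_arm(increments=[{"dx":0,"dy":0,"dz":0.1,"ax":0,"ay":0,"az":0,"gripper":-1},{"dx":0,"dy":0,"dz":0.4,"ax":0,"ay":0,"az":0,"gripper":-1},{"dx":0,"dy":0,"dz":0.67,"ax":0,"ay":0,"az":0,"gripper":-1}])

```text
time: 11.25
eef_pos: [0.5922, -0.0057, 0.0734]
tcp_rot: [0.995, 0.097, -0.001, -0.0]
contact_force: [-0.3, 0.3, -0.1]
opening: 0.381
finger_force: 39.8
```

jog_arm(increments=[{"dx":-0.08,"dy":-0.27,"dz":0,"ax":0,"ay":0,"az":0,"gripper":-1},{"dx":-0.16,"dy":-0.53,"dz":0,"ax":0,"ay":0,"az":0,"gripper":-1},{"dx":-0.247,"dy":-0.8,"dz":0,"ax":0,"ay":0,"az":0,"gripper":-1}])

```text
time: 11.55
eef_pos: [0.5631, -0.1025, 0.0737]
tcp_rot: [0.995, 0.098, 0.0, 0.0]
contact_force: [0.7, -0.2, -0.7]
opening: 0.38
finger_force: 39.8
```

jog_arm(increments=[{"dx":-0.08,"dy":-0.27,"dz":0,"ax":0,"ay":0,"az":0,"gripper":-1},{"dx":-0.16,"dy":-0.53,"dz":0,"ax":0,"ay":0,"az":0,"gripper":-1},{"dx":-0.247,"dy":-0.8,"dz":0,"ax":0,"ay":0,"az":0,"gripper":-1}])

```text
time: 11.85
eef_pos: [0.5331, -0.1989, 0.0732]
tcp_rot: [0.995, 0.097, 0.0, -0.0]
contact_force: [-0.0, 0.5, 0.0]
opening: 0.375
finger_force: 39.8
```

jog_arm(increments=[{"dx":-0.08,"dy":-0.27,"dz":0,"ax":0,"ay":0,"az":0,"gripper":-1},{"dx":-0.16,"dy":-0.53,"dz":0,"ax":0,"ay":0,"az":0,"gripper":-1},{"dx":-0.247,"dy":-0.8,"dz":0,"ax":0,"ay":0,"az":0,"gripper":-1},{"dx":-0.247,"dy":-0.8,"dz":0,"ax":0,"ay":0,"az":0,"gripper":-1}])

```text
time: 12.25
eef_pos: [0.5032, -0.2975, 0.0735]
tcp_rot: [0.995, 0.095, 0.0, 0.001]
contact_force: [-0.2, 1.4, -0.4]
opening: 0.377
finger_force: 39.8
```

```bash
python3 - <<'E'
from h import *
np.set_printoptions(precision=4,suppress=True)
s,d=wrist("w11")
zl=s["eef_pos"][2]+.038
for nm,m,z in (("yellow",mask(d["hsv"],"yellow",80,30),zl),("red",mask(d["hsv"],"red"),.014)):
    for c in blobs(m,300)[:2]:
        q=ray(d,c[:,0],z)[:,:2].astype(np.float32)*1000;print(nm,cen(c),ray(d,cen(c),z),cv2.minAreaRect(q))
E
```

```text
t 12.25 tcp [ 0.5032 -0.2975  0.0735] yaw 10.92 open 0.377 F [-0.24  1.37 -0.36] ff 39.84979236731306
yellow [274.4175 292.8273] [[ 0.5046 -0.296   0.1115]] ((503.7020568847656, -296.0107727050781), (37.404945373535156, 31.933521270751953), 13.056907653808594)
red [269.6403 136.948 ] [[ 0.5657 -0.2809  0.014 ]] ((519.692138671875, -290.18267822265625), (178.55770874023438, 127.03105926513672), 11.294772148132324)
red [  5.8376 222.8671] [[ 0.4616 -0.0893  0.014 ]] ((460.53887939453125, -90.51679992675781), (11.321337699890137, 33.43946075439453), 84.16300964355469)
```

jog_arm(increments=[{"dx":0,"dy":0,"dz":-0.25,"ax":0,"ay":0,"az":0,"gripper":-1},{"dx":0,"dy":0,"dz":-0.45,"ax":0,"ay":0,"az":0,"gripper":-1},{"dx":0,"dy":0,"dz":-0.54,"ax":0,"ay":0,"az":0,"gripper":-1},{"dx":0,"dy":0,"dz":-0.57,"ax":0,"ay":0,"az":0,"gripper":-1},{"dx":0,"dy":0,"dz":-0.59,"ax":0,"ay":0,"az":0,"gripper":-1},{"dx":0,"dy":0,"dz":-0.6,"ax":0,"ay":0,"az":0,"gripper":-1},{"dx":0,"dy":0,"dz":-0.6,"ax":0,"ay":0,"az":0,"gripper":-1}])

```text
time: 13.0
eef_pos: [0.5048, -0.2944, 0.0017]
tcp_rot: [0.995, 0.097, 0.001, 0.001]
contact_force: [0.1, 0.2, -1.0]
opening: 0.379
finger_force: 39.9
```

jog_arm(increments=[{"dx":0,"dy":0,"dz":-0.005,"ax":0,"ay":0,"az":0,"gripper":-1},{"dx":0,"dy":0,"dz":-0.01,"ax":0,"ay":0,"az":0,"gripper":-1},{"dx":0,"dy":0,"dz":-0.012,"ax":0,"ay":0,"az":0,"gripper":-1},{"dx":0,"dy":0,"dz":-0.012,"ax":0,"ay":0,"az":0,"gripper":-1}])

```text
time: 13.4
eef_pos: [0.5042, -0.2941, -0.0005]
tcp_rot: [0.995, 0.097, 0.0, 0.0]
contact_force: [-0.1, -0.5, -0.4]
opening: 0.378
finger_force: 39.9
```

jog_arm(increments=[{"dx":0,"dy":0,"dz":-0.005,"ax":0,"ay":0,"az":0,"gripper":-1},{"dx":0,"dy":0,"dz":-0.01,"ax":0,"ay":0,"az":0,"gripper":-1},{"dx":0,"dy":0,"dz":-0.01,"ax":0,"ay":0,"az":0,"gripper":-1}])

```text
time: 13.7
eef_pos: [0.5042, -0.2941, -0.0006]
tcp_rot: [0.995, 0.097, -0.0, -0.0]
contact_force: [-2.9, 2.1, 7.8]
opening: 0.381
finger_force: 40.4
```

jog_arm(increments=[{"dx":0,"dy":0,"dz":0,"ax":0,"ay":0,"az":0,"gripper":-0.2},{"dx":0,"dy":0,"dz":0,"ax":0,"ay":0,"az":0,"gripper":-0.1},{"dx":0,"dy":0,"dz":0,"ax":0,"ay":0,"az":0,"gripper":0.1},{"dx":0,"dy":0,"dz":0,"ax":0,"ay":0,"az":0,"gripper":0.1},{"dx":0,"dy":0,"dz":0,"ax":0,"ay":0,"az":0,"gripper":0.1},{"dx":0,"dy":0,"dz":0.1,"ax":0,"ay":0,"az":0,"gripper":0.1},{"dx":0,"dy":0,"dz":0.4,"ax":0,"ay":0,"az":0,"gripper":0.1},{"dx":0,"dy":0,"dz":0.75,"ax":0,"ay":0,"az":0,"gripper":0.1},{"dx":0,"dy":0,"dz":1,"ax":0,"ay":0,"az":0,"gripper":0.1}])

```text
time: 14.6
eef_pos: [0.505, -0.2947, 0.1218]
tcp_rot: [0.995, 0.097, 0.001, 0.001]
contact_force: [0.7, -0.3, 0.5]
opening: 0.549
finger_force: 0.0
```

```bash
python3 - <<'E'
from h import *
np.set_printoptions(precision=4,suppress=True)
s,d=wrist("w12")
for c in blobs(mask(d["hsv"],"yellow",80,30),300)[:2]:
    print(cen(c),ray(d,cen(c),.037)); u,v=cen(c).astype(int); print(pts(d,np.array([u,u-15,u+15,u,u]),np.array([v,v,v,v-12,v+12]))[:,2])
t=np.load("top.npz"); E=t["extrinsics"]; w=cv2.cvtColor(t["frame"],cv2.COLOR_BGR2HSV)
# loupe: bright lens/ring near (249,212)
f=t["frame"][200:225,236:262]; g=cv2.cvtColor(f,cv2.COLOR_BGR2GRAY); print(g[::2,::2])
E
```

```text
t 14.6 tcp [ 0.505  -0.2947  0.1218] yaw 11.16 open 0.549 F [ 0.66 -0.33  0.5 ] ff 0.0
[273.4781 212.5112] [[ 0.5032 -0.2932  0.037 ]]
[0.0378 0.0373 0.0374 0.0389 0.0357]
[[182 181 182 182 184 187 184 182 182 181 184 181 184]
 [181 181 183 180 186 185 183 182 184 182 183 181 182]
 [183 181 178 181 182 183 183 181 135 164 182 182 184]
 [187 184 180 182 163 137 139 144 180  85 154 178 178]
 [183 185 179 179 138 140 140 141 161 152  93 182 182]
 [179 181 166 161 156 173 176 180 181 157  50 179 181]
 [176 181 147 143 177 177 177 177 178 124  51 160 179]
 [177 179 148  62 166 182 180 180 157  54  55 181 181]
 [178 179 149  82  55  90 106  84  53  51 128 181 186]
 [176 179 180 100  82  52  49  49  58 131 178 179 181]
 [180 179 178 175 168 168 164 169 176 183 176 180 181]
 [179 180 172 178 178 181 181 179 179 181 179 179 179]
 [180 184 180 180 178 178 178 178 181 181 179 177 178]]
```

Yellow pot placed at (0.503,-0.293), upright with its lid level at 37 mm. Next is the loupe.

jog_arm(increments=[{"dx":0.175,"dy":0.783,"dz":0,"ax":0,"ay":0,"az":-0.15,"gripper":0.3},{"dx":0.175,"dy":0.783,"dz":0,"ax":0,"ay":0,"az":-0.15,"gripper":0.3},{"dx":0.175,"dy":0.783,"dz":0,"ax":0,"ay":0,"az":-0.15,"gripper":0.3}])

```text
time: 14.95
eef_pos: [0.5255, -0.1955, 0.1186]
tcp_rot: [1.0, -0.019, 0.0, -0.001]
contact_force: [-0.3, -0.4, -0.1]
opening: 0.648
finger_force: 0.0
```

jog_arm(increments=[{"dx":0.175,"dy":0.783,"dz":0,"ax":0,"ay":0,"az":-0.15,"gripper":0.3},{"dx":0.175,"dy":0.783,"dz":0,"ax":0,"ay":0,"az":-0.15,"gripper":0.3},{"dx":0.175,"dy":0.783,"dz":0,"ax":0,"ay":0,"az":-0.15,"gripper":0.3}])

```text
time: 15.25
eef_pos: [0.5466, -0.1019, 0.1185]
tcp_rot: [0.991, -0.135, 0.0, -0.001]
contact_force: [0.4, -1.5, 0.1]
opening: 0.65
finger_force: 0.0
```

jog_arm(increments=[{"dx":0.175,"dy":0.783,"dz":0,"ax":0,"ay":0,"az":0,"gripper":0.3},{"dx":0.175,"dy":0.783,"dz":0,"ax":0,"ay":0,"az":0,"gripper":0.3},{"dx":0.175,"dy":0.783,"dz":0,"ax":0,"ay":0,"az":0,"gripper":0.3}])

```text
time: 15.55
eef_pos: [0.5678, -0.0088, 0.1186]
tcp_rot: [0.991, -0.135, 0.0, -0.0]
contact_force: [-0.1, -1.0, 0.5]
opening: 0.651
finger_force: 0.0
```

jog_arm(increments=[{"dx":0.175,"dy":0.783,"dz":0,"ax":0,"ay":0,"az":0,"gripper":0.3},{"dx":0.175,"dy":0.783,"dz":0,"ax":0,"ay":0,"az":0,"gripper":0.3},{"dx":0.175,"dy":0.783,"dz":0,"ax":0,"ay":0,"az":0,"gripper":0.3},{"dx":0.175,"dy":0.783,"dz":0,"ax":0,"ay":0,"az":0,"gripper":0.3}])

```text
time: 15.95
eef_pos: [0.5884, 0.0815, 0.1182]
tcp_rot: [0.991, -0.137, 0.0, 0.0]
contact_force: [-0.4, -0.1, -0.0]
opening: 0.653
finger_force: 0.0
```

```bash
python3 - <<'E'
from h import *
np.set_printoptions(precision=4,suppress=True)
s,d=wrist("w13")
p=pts(d,*[a.ravel() for a in np.meshgrid(np.arange(560),np.arange(420))]); 
near=np.linalg.norm(p[:,:2]-s["eef_pos"][:2],axis=1)<.045
for lo,hi in ((.028,.035),(.012,.026)):
    m=(near&(p[:,2]>lo)&(p[:,2]<hi)).reshape(420,560)
    for c in blobs(m,100)[:2]: print(lo,cen(c),cv2.minEnclosingCircle(c),ray(d,cen(c),.030))
for c in blobs(mask(d["hsv"],"blue"),2000):
    q=ray(d,c[:,0],.014)[:,:2].astype(np.float32)*1000; print(cv2.minAreaRect(q))
E
```

```text
t 15.95 tcp [0.5884 0.0815 0.1182] yaw -15.71 open 0.653 F [-0.39 -0.15 -0.02] ff 0.0
0.028 [265.9471 207.7417] ((265.9223327636719, 207.67166137695312), 16.091785430908203) [[0.5916 0.0893 0.03  ]]
((535.3341064453125, 270.674560546875), (132.37106323242188, 157.25665283203125), 74.18254852294922)
```

View pics/w13.png

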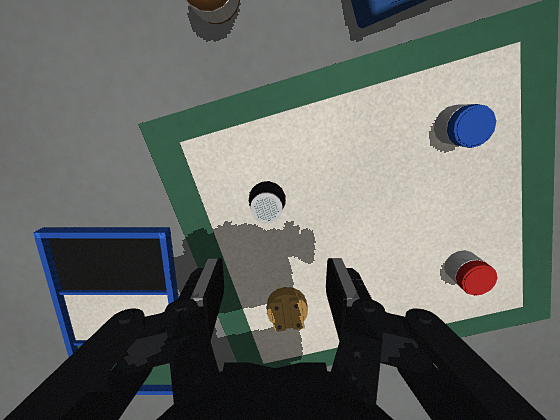

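The loupe's lens is at (266,208), which puts it at (0.5916, 0.0893). I'll shift over it and descend onto the barrel.

jog_arm(increments=[{"dx":0.03,"dy":0.06,"dz":-0.3,"ax":0,"ay":0,"az":0,"gripper":0.3},{"dx":0.03,"dy":0.06,"dz":-0.6,"ax":0,"ay":0,"az":0,"gripper":0.3},{"dx":0.03,"dy":0.06,"dz":-0.85,"ax":0,"ay":0,"az":0,"gripper":0.3},{"dx":0.03,"dy":0.06,"dz":-1,"ax":0,"ay":0,"az":0,"gripper":0.2},{"dx":0.03,"dy":0.06,"dz":-1,"ax":0,"ay":0,"az":0,"gripper":0},{"dx":0.03,"dy":0.06,"dz":-1,"ax":0,"ay":0,"az":0,"gripper":-0.1}])

```text
time: 16.6
eef_pos: [0.5919, 0.0875, -0.0016]
tcp_rot: [0.99, -0.139, -0.0, 0.0]
contact_force: [-0.9, 0.5, 0.2]
opening: 0.452
finger_force: 0.0
```

jog_arm(increments=[{"dx":0,"dy":0,"dz":0,"ax":0,"ay":0,"az":0,"gripper":-0.2},{"dx":0,"dy":0,"dz":0,"ax":0,"ay":0,"az":0,"gripper":-0.3},{"dx":0,"dy":0,"dz":0,"ax":0,"ay":0,"az":0,"gripper":-0.4},{"dx":0,"dy":0,"dz":0,"ax":0,"ay":0,"az":0,"gripper":-0.6},{"dx":0,"dy":0,"dz":0,"ax":0,"ay":0,"az":0,"gripper":-1},{"dx":0,"dy":0,"dz":0,"ax":0,"ay":0,"az":0,"gripper":-1}], force=30)

```text
time: 17.2
eef_pos: [0.5932, 0.0887, 0.0001]
tcp_rot: [0.99, -0.138, 0.002, 0.0]
contact_force: [-0.9, -1.8, 6.6]
opening: 0.312
finger_force: 29.9
```

jog_arm(increments=[{"dx":0,"dy":0,"dz":0.1,"ax":0,"ay":0,"az":0,"gripper":-1},{"dx":0,"dy":0,"dz":0.4,"ax":0,"ay":0,"az":0,"gripper":-1},{"dx":0,"dy":0,"dz":0.67,"ax":0,"ay":0,"az":0,"gripper":-1}])

```text
time: 17.5
eef_pos: [0.5908, 0.0893, 0.0791]
tcp_rot: [0.99, -0.138, -0.001, -0.0]
contact_force: [0.6, -0.7, 0.3]
opening: 0.309
finger_force: 29.6
```

jog_arm(increments=[{"dx":-0.2,"dy":0.28,"dz":0,"ax":0,"ay":0,"az":0,"gripper":-1},{"dx":-0.42,"dy":0.58,"dz":0,"ax":0,"ay":0,"az":0,"gripper":-1},{"dx":-0.627,"dy":0.873,"dz":0,"ax":0,"ay":0,"az":0,"gripper":-1}])

```text
time: 17.8
eef_pos: [0.5154, 0.1949, 0.0793]
tcp_rot: [0.99, -0.138, 0.0, -0.0]
contact_force: [1.1, -0.1, -1.1]
opening: 0.315
finger_force: 29.6
```

jog_arm(increments=[{"dx":-0.2,"dy":0.28,"dz":0,"ax":0,"ay":0,"az":0,"gripper":-1},{"dx":-0.42,"dy":0.58,"dz":0,"ax":0,"ay":0,"az":0,"gripper":-1},{"dx":-0.627,"dy":0.873,"dz":0,"ax":0,"ay":0,"az":0,"gripper":-1},{"dx":-0.627,"dy":0.873,"dz":0,"ax":0,"ay":0,"az":0,"gripper":-1},{"dx":-0.627,"dy":0.873,"dz":0,"ax":0,"ay":0,"az":0,"gripper":-1}])

```text
time: 18.3
eef_pos: [0.4405, 0.2993, 0.0788]
tcp_rot: [0.991, -0.136, 0.0, 0.0]
contact_force: [0.1, -0.9, -0.9]
opening: 0.31
finger_force: 29.6
```

```bash
python3 - <<'E'
from h import *
np.set_printoptions(precision=4,suppress=True)
s,d=wrist("w14"); h,sa,v=cv2.split(d["hsv"]); g=(h>50)&(h<85)&(sa>60)
for nm,m,z in (("green",g,.005),("blue",mask(d["hsv"],"blue"),.014)):
    for c in blobs(m,1000)[:2]:
        q=ray(d,c[:,0],z)[:,:2].astype(np.float32)*1000;print(nm,cen(c),cv2.minAreaRect(q))
E
```

```text
t 18.3 tcp [0.4405 0.2993 0.0788] yaw -15.69 open 0.31 F [ 0.1  -0.86 -0.88] ff 29.626140296459198
green [445.1369 138.2732] ((468.873779296875, 127.91395568847656), (110.91165924072266, 192.5567626953125), 89.98103332519531)
green [274.5472 210.9927] ((440.377685546875, 300.316162109375), (114.9217529296875, 62.567138671875), 74.01358795166016)
blue [274.6341 130.2725] ((494.266357421875, 285.19305419921875), (127.1021957397461, 186.5596923828125), 74.26419067382812)
```

View pics/w14.png

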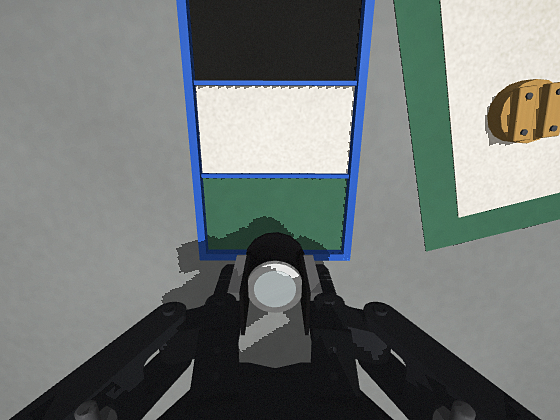

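The loupe (275,287) is upright in the jaws over the green compartment, whose centre is at (275,211). I'll lower it.

jog_arm(increments=[{"dx":0,"dy":0.005,"dz":-0.25,"ax":0,"ay":0,"az":0,"gripper":-1},{"dx":0,"dy":0.005,"dz":-0.45,"ax":0,"ay":0,"az":0,"gripper":-1},{"dx":0,"dy":0.005,"dz":-0.54,"ax":0,"ay":0,"az":0,"gripper":-1},{"dx":0,"dy":0.005,"dz":-0.58,"ax":0,"ay":0,"az":0,"gripper":-1},{"dx":0,"dy":0.005,"dz":-0.6,"ax":0,"ay":0,"az":0,"gripper":-1},{"dx":0,"dy":0.005,"dz":-0.605,"ax":0,"ay":0,"az":0,"gripper":-1},{"dx":0,"dy":0.005,"dz":-0.61,"ax":0,"ay":0,"az":0,"gripper":-1},{"dx":0,"dy":0.005,"dz":-0.61,"ax":0,"ay":0,"az":0,"gripper":-1}])

```text
time: 19.15
eef_pos: [0.4418, 0.2994, 0.0061]
tcp_rot: [0.99, -0.138, 0.001, -0.0]
contact_force: [-0.6, -0.5, -0.4]
opening: 0.313
finger_force: 29.6
```

jog_arm(increments=[{"dx":0,"dy":0,"dz":-0.005,"ax":0,"ay":0,"az":0,"gripper":-1},{"dx":0,"dy":0,"dz":-0.005,"ax":0,"ay":0,"az":0,"gripper":-1},{"dx":0,"dy":0,"dz":-0.005,"ax":0,"ay":0,"az":0,"gripper":-1}])

```text
time: 19.45
eef_pos: [0.4415, 0.2994, 0.0051]
tcp_rot: [0.99, -0.138, 0.0, -0.0]
contact_force: [-0.4, -0.3, -0.1]
opening: 0.313
finger_force: 29.7
```

jog_arm(increments=[{"dx":0,"dy":0,"dz":-0.005,"ax":0,"ay":0,"az":0,"gripper":-1},{"dx":0,"dy":0,"dz":-0.008,"ax":0,"ay":0,"az":0,"gripper":-1},{"dx":0,"dy":0,"dz":-0.008,"ax":0,"ay":0,"az":0,"gripper":-1}])

```text
time: 19.75
eef_pos: [0.4415, 0.2994, 0.005]
tcp_rot: [0.99, -0.138, -0.0, 0.0]
contact_force: [-3.4, 0.3, 7.6]
opening: 0.314
finger_force: 30.3
```

jog_arm(increments=[{"dx":0,"dy":0,"dz":0,"ax":0,"ay":0,"az":0,"gripper":-0.3},{"dx":0,"dy":0,"dz":0,"ax":0,"ay":0,"az":0,"gripper":-0.2},{"dx":0,"dy":0,"dz":0,"ax":0,"ay":0,"az":0,"gripper":0},{"dx":0,"dy":0,"dz":0,"ax":0,"ay":0,"az":0,"gripper":0.1},{"dx":0,"dy":0,"dz":0,"ax":0,"ay":0,"az":0,"gripper":0.1},{"dx":0,"dy":0,"dz":0.1,"ax":0,"ay":0,"az":0,"gripper":0.1},{"dx":0,"dy":0,"dz":0.4,"ax":0,"ay":0,"az":0,"gripper":0.1},{"dx":0,"dy":0,"dz":0.75,"ax":0,"ay":0,"az":0,"gripper":0.1},{"dx":0,"dy":0,"dz":1,"ax":0,"ay":0,"az":0,"gripper":0.1}])

```text
time: 20.65
eef_pos: [0.4422, 0.2996, 0.1273]
tcp_rot: [0.99, -0.138, 0.002, -0.001]
contact_force: [-0.4, -0.0, 0.5]
opening: 0.547
finger_force: 0.0
```

```bash
python3 - <<'E'
from h import *
np.set_printoptions(precision=4,suppress=True)
s,d=wrist("w15")
p=pts(d,*[a.ravel() for a in np.meshgrid(np.arange(560),np.arange(420))])
near=np.linalg.norm(p[:,:2]-s["eef_pos"][:2],axis=1)<.03
m=near&(p[:,2]>.031)&(p[:,2]<.042); print(p[m].mean(0),p[m][:,2].std()); A=np.c_[p[m][:,:2]-p[m][:,:2].mean(0),np.ones(m.sum())]; print("slope",np.linalg.lstsq(A,p[m][:,2],rcond=None)[0])
for c in blobs(mask(d["hsv"],"blue"),1000)[:2]:
    q=ray(d,c[:,0],.014)[:,:2].astype(np.float32)*1000;print(cen(c),cv2.minAreaRect(q))
E
```

```text
t 20.65 tcp [0.4422 0.2996 0.1273] yaw -15.84 open 0.547 F [-0.36 -0.04  0.46] ff 0.0
[0.4405 0.3007 0.0351] 0.0007624903189553295
slope [-0.0076  0.004   0.0351]
[275.7237 114.0336] ((502.1894836425781, 282.87237548828125), (127.10977935791016, 202.8459930419922), 74.19100952148438)
```

Loupe is flat: its top is at 35 mm, slope about 0. Now the red pot.

jog_arm(increments=[{"dx":0.055,"dy":-0.8,"dz":0,"ax":0,"ay":0,"az":0,"gripper":0.4},{"dx":0.055,"dy":-0.8,"dz":0,"ax":0,"ay":0,"az":0,"gripper":0.4},{"dx":0.055,"dy":-0.8,"dz":0,"ax":0,"ay":0,"az":0,"gripper":0.4}])

```text
time: 21.0
eef_pos: [0.4482, 0.1996, 0.1244]
tcp_rot: [0.99, -0.14, 0.001, 0.001]
contact_force: [-0.2, 0.7, 0.6]
opening: 0.701
finger_force: 0.0
```

jog_arm(increments=[{"dx":0.055,"dy":-0.8,"dz":0,"ax":0,"ay":0,"az":0,"gripper":0.4},{"dx":0.055,"dy":-0.8,"dz":0,"ax":0,"ay":0,"az":0,"gripper":0.4},{"dx":0.055,"dy":-0.8,"dz":0,"ax":0,"ay":0,"az":0,"gripper":0.4}])

```text
time: 21.3
eef_pos: [0.4552, 0.1038, 0.1244]
tcp_rot: [0.99, -0.14, 0.001, 0.0]
contact_force: [-0.8, -0.1, -0.5]
opening: 0.698
finger_force: 0.0
```

jog_arm(increments=[{"dx":0.055,"dy":-0.8,"dz":0,"ax":0,"ay":0,"az":0,"gripper":0.4},{"dx":0.055,"dy":-0.8,"dz":0,"ax":0,"ay":0,"az":0,"gripper":0.4},{"dx":0.055,"dy":-0.8,"dz":0,"ax":0,"ay":0,"az":0,"gripper":0.4}])

```text
time: 21.6
eef_pos: [0.4621, 0.008, 0.1246]
tcp_rot: [0.99, -0.14, 0.001, 0.0]
contact_force: [-0.0, 0.7, -0.2]
opening: 0.698
finger_force: 0.0
```

jog_arm(increments=[{"dx":0.055,"dy":-0.8,"dz":-0.1,"ax":0,"ay":0,"az":0,"gripper":0.4},{"dx":0.055,"dy":-0.8,"dz":-0.1,"ax":0,"ay":0,"az":0,"gripper":0.4},{"dx":0.055,"dy":-0.8,"dz":-0.1,"ax":0,"ay":0,"az":0,"gripper":0.4},{"dx":0.055,"dy":-0.8,"dz":-0.1,"ax":0,"ay":0,"az":0,"gripper":0.4},{"dx":0.055,"dy":-0.8,"dz":-0.1,"ax":0,"ay":0,"az":0,"gripper":0.4}])

```text
time: 22.1
eef_pos: [0.4676, -0.0832, 0.1117]
tcp_rot: [0.991, -0.137, -0.0, -0.0]
contact_force: [0.5, -0.7, 0.4]
opening: 0.698
finger_force: 0.0
```

```bash
python3 - <<'E'
from h import *
np.set_printoptions(precision=4,suppress=True)
s,d=wrist("w16")
for c in blobs(mask(d["hsv"],"red"),300): print(cen(c),ray(d,cen(c),.032))
for c in blobs(mask(d["hsv"],"brass"),300): print("brass",cen(c),ray(d,cen(c),.018))
E
```

```text
t 22.1 tcp [ 0.4676 -0.0832  0.1117] yaw -15.76 open 0.698 F [ 0.47 -0.73  0.4 ] ff 0.0
[458.2753 125.2092] [[ 0.4978 -0.2379  0.032 ]]
[278.9965 209.7673] [[ 0.4688 -0.0864  0.032 ]]
brass [533.0757  98.7915] [[ 0.4993 -0.3045  0.018 ]]
brass [ 91.8634 251.238 ] [[0.4721 0.096  0.018 ]]
```

jog_arm(increments=[{"dx":0.01,"dy":-0.022,"dz":-0.4,"ax":0,"ay":0,"az":0,"gripper":0.4},{"dx":0.01,"dy":-0.022,"dz":-0.7,"ax":0,"ay":0,"az":0,"gripper":0.3},{"dx":0.01,"dy":-0.022,"dz":-0.9,"ax":0,"ay":0,"az":0,"gripper":0.3},{"dx":0.01,"dy":-0.022,"dz":-0.98,"ax":0,"ay":0,"az":0,"gripper":0.3},{"dx":0.01,"dy":-0.022,"dz":-0.98,"ax":0,"ay":0,"az":0,"gripper":0.2}])

```text
time: 22.65
eef_pos: [0.468, -0.086, -0.0069]
tcp_rot: [0.991, -0.137, -0.001, -0.0]
contact_force: [0.3, -0.6, -0.1]
opening: 0.601
finger_force: 0.0
```

jog_arm(increments=[{"dx":0,"dy":0,"dz":0,"ax":0,"ay":0,"az":0,"gripper":0},{"dx":0,"dy":0,"dz":0,"ax":0,"ay":0,"az":0,"gripper":-0.1},{"dx":0,"dy":0,"dz":0,"ax":0,"ay":0,"az":0,"gripper":-0.2},{"dx":0,"dy":0,"dz":0,"ax":0,"ay":0,"az":0,"gripper":-0.4},{"dx":0,"dy":0,"dz":0,"ax":0,"ay":0,"az":0,"gripper":-1},{"dx":0,"dy":0,"dz":0,"ax":0,"ay":0,"az":0,"gripper":-1}], force=40)

```text
time: 23.25
eef_pos: [0.4701, -0.0879, -0.0042]
tcp_rot: [0.99, -0.138, 0.001, 0.0]
contact_force: [-1.9, 1.5, 5.9]
opening: 0.377
finger_force: 39.2
```

jog_arm(increments=[{"dx":0,"dy":0,"dz":0.1,"ax":0,"ay":0,"az":0,"gripper":-1},{"dx":0,"dy":0,"dz":0.4,"ax":0,"ay":0,"az":0,"gripper":-1},{"dx":0,"dy":0,"dz":0.7,"ax":0,"ay":0,"az":0,"gripper":-1}])

```text
time: 23.55
eef_pos: [0.4678, -0.0872, 0.0788]
tcp_rot: [0.99, -0.138, -0.001, -0.0]
contact_force: [0.9, -0.3, -0.5]
opening: 0.381
finger_force: 39.8
```

jog_arm(increments=[{"dx":0.025,"dy":0.25,"dz":0,"ax":0,"ay":0,"az":0,"gripper":-1},{"dx":0.05,"dy":0.5,"dz":0,"ax":0,"ay":0,"az":0,"gripper":-1},{"dx":0.076,"dy":0.767,"dz":0,"ax":0,"ay":0,"az":0,"gripper":-1}])

```text
time: 23.85
eef_pos: [0.4783, 0.0051, 0.0794]
tcp_rot: [0.99, -0.139, 0.001, 0.0]
contact_force: [0.6, 0.7, -0.7]
opening: 0.382
finger_force: 39.8
```

jog_arm(increments=[{"dx":0.025,"dy":0.25,"dz":0,"ax":0,"ay":0,"az":0,"gripper":-1},{"dx":0.05,"dy":0.5,"dz":0,"ax":0,"ay":0,"az":0,"gripper":-1},{"dx":0.076,"dy":0.767,"dz":0,"ax":0,"ay":0,"az":0,"gripper":-1}])

```text
time: 24.15
eef_pos: [0.4871, 0.0977, 0.0789]
tcp_rot: [0.99, -0.138, 0.0, -0.0]
contact_force: [0.4, -1.4, -0.6]
opening: 0.379
finger_force: 39.8
```

jog_arm(increments=[{"dx":0.025,"dy":0.25,"dz":0,"ax":0,"ay":0,"az":0,"gripper":-1},{"dx":0.05,"dy":0.5,"dz":0,"ax":0,"ay":0,"az":0,"gripper":-1},{"dx":0.076,"dy":0.767,"dz":0,"ax":0,"ay":0,"az":0,"gripper":-1}])

```text
time: 24.45
eef_pos: [0.4962, 0.1898, 0.0789]
tcp_rot: [0.99, -0.138, 0.0, -0.0]
contact_force: [-0.5, -0.3, 0.6]
opening: 0.38
finger_force: 39.8
```

jog_arm(increments=[{"dx":0.025,"dy":0.25,"dz":0,"ax":0,"ay":0,"az":0,"gripper":-1},{"dx":0.05,"dy":0.5,"dz":0,"ax":0,"ay":0,"az":0,"gripper":-1},{"dx":0.076,"dy":0.767,"dz":0,"ax":0,"ay":0,"az":0,"gripper":-1},{"dx":0.076,"dy":0.767,"dz":0,"ax":0,"ay":0,"az":0,"gripper":-1},{"dx":0.076,"dy":0.767,"dz":0,"ax":0,"ay":0,"az":0,"gripper":-1}])

```text
time: 24.95
eef_pos: [0.505, 0.2809, 0.0785]
tcp_rot: [0.991, -0.137, 0.0, 0.0]
contact_force: [0.1, -1.3, -1.9]
opening: 0.378
finger_force: 39.9
```

```bash
python3 - <<'E'
from h import *
np.set_printoptions(precision=4,suppress=True)
s,d=wrist("w17")
for nm,z in (("red",s["eef_pos"][2]+.036),("blue",.014)):
    for c in blobs(mask(d["hsv"],nm,90),300)[:1]:
        q=ray(d,c[:,0],z)[:,:2].astype(np.float32)*1000;print(nm,cen(c),ray(d,cen(c),z),cv2.minAreaRect(q))
E
```

```text
t 24.95 tcp [0.505  0.2809 0.0785] yaw -15.76 open 0.378 F [ 0.11 -1.29 -1.89] ff 39.935010995250195
red [274.4633 291.6067] [[0.5057 0.2817 0.1145]] ((505.0257263183594, 281.9526672363281), (32.33586883544922, 37.386253356933594), 74.26972198486328)
blue [274.5534 138.209 ] [[0.5656 0.2648 0.014 ]] ((520.63671875, 277.5994873046875), (127.04548645019531, 178.1932373046875), 74.20283508300781)
```

View pics/w17.png

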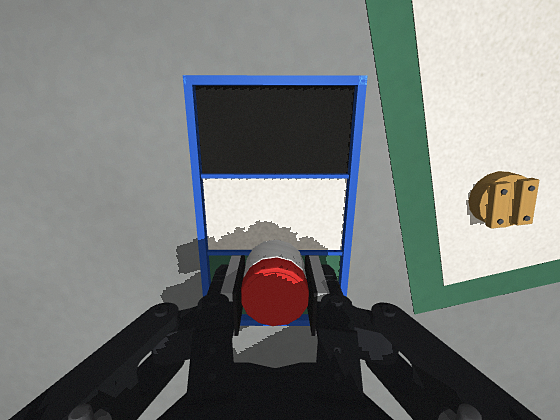

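The red lid (274,292) is centred over the white compartment (274,212) and upright. I'll lower it.

jog_arm(increments=[{"dx":0,"dy":0,"dz":-0.25,"ax":0,"ay":0,"az":0,"gripper":-1},{"dx":0,"dy":0,"dz":-0.45,"ax":0,"ay":0,"az":0,"gripper":-1},{"dx":0,"dy":0,"dz":-0.57,"ax":0,"ay":0,"az":0,"gripper":-1},{"dx":0,"dy":0,"dz":-0.62,"ax":0,"ay":0,"az":0,"gripper":-1},{"dx":0,"dy":0,"dz":-0.635,"ax":0,"ay":0,"az":0,"gripper":-1},{"dx":0,"dy":0,"dz":-0.64,"ax":0,"ay":0,"az":0,"gripper":-1},{"dx":0,"dy":0,"dz":-0.645,"ax":0,"ay":0,"az":0,"gripper":-1},{"dx":0,"dy":0,"dz":-0.645,"ax":0,"ay":0,"az":0,"gripper":-1}])

```text
time: 25.8
eef_pos: [0.506, 0.281, 0.0017]
tcp_rot: [0.99, -0.138, 0.001, -0.0]
contact_force: [0.2, -0.0, -0.5]
opening: 0.376
finger_force: 39.9
```

jog_arm(increments=[{"dx":0,"dy":0,"dz":-0.005,"ax":0,"ay":0,"az":0,"gripper":-1},{"dx":0,"dy":0,"dz":-0.01,"ax":0,"ay":0,"az":0,"gripper":-1},{"dx":0,"dy":0,"dz":-0.01,"ax":0,"ay":0,"az":0,"gripper":-1}])

```text
time: 26.1
eef_pos: [0.5058, 0.281, 0.0009]
tcp_rot: [0.99, -0.138, 0.0, -0.0]
contact_force: [-2.4, -1.5, 6.1]
opening: 0.382
finger_force: 40.4
```

jog_arm(increments=[{"dx":0,"dy":0,"dz":0,"ax":0,"ay":0,"az":0,"gripper":-0.2},{"dx":0,"dy":0,"dz":0,"ax":0,"ay":0,"az":0,"gripper":-0.1},{"dx":0,"dy":0,"dz":0,"ax":0,"ay":0,"az":0,"gripper":0.1},{"dx":0,"dy":0,"dz":0,"ax":0,"ay":0,"az":0,"gripper":0.1},{"dx":0,"dy":0,"dz":0,"ax":0,"ay":0,"az":0,"gripper":0.1},{"dx":0,"dy":0,"dz":0.1,"ax":0,"ay":0,"az":0,"gripper":0.1},{"dx":0,"dy":0,"dz":0.4,"ax":0,"ay":0,"az":0,"gripper":0.1},{"dx":0,"dy":0,"dz":0.75,"ax":0,"ay":0,"az":0,"gripper":0.1},{"dx":0,"dy":0,"dz":1,"ax":0,"ay":0,"az":0,"gripper":0.1}])

```text
time: 27.0
eef_pos: [0.5063, 0.2811, 0.1233]
tcp_rot: [0.99, -0.138, 0.002, -0.001]
contact_force: [0.2, -0.2, -0.1]
opening: 0.552
finger_force: 0.0
```

```bash
python3 - <<'E'
from h import *
np.set_printoptions(precision=4,suppress=True)
s,d=wrist("w18")
for c in blobs(mask(d["hsv"],"red",90),300)[:1]:
    print(cen(c),ray(d,cen(c),.037)); u,v=cen(c).astype(int); print(pts(d,np.array([u,u-14,u+14,u,u]),np.array([v,v,v,v-12,v+12]))[:,2])
E
```

```text
t 27.0 tcp [0.5063 0.2811 0.1233] yaw -15.84 open 0.552 F [ 0.2  -0.18 -0.12] ff 0.0
[274.9329 212.1957] [[0.5044 0.2824 0.037 ]]
[0.0374 0.0376 0.0373 0.0376 0.0375]
```

jog_arm(increments=[{"dx":-0.14,"dy":-0.76,"dz":0,"ax":0,"ay":0,"az":0,"gripper":0.55},{"dx":-0.14,"dy":-0.76,"dz":0,"ax":0,"ay":0,"az":0,"gripper":0.55},{"dx":-0.14,"dy":-0.76,"dz":0,"ax":0,"ay":0,"az":0,"gripper":0.55}])

```text
time: 27.35
eef_pos: [0.4876, 0.1863, 0.1198]
tcp_rot: [0.99, -0.14, -0.0, 0.001]
contact_force: [-0.8, 0.1, -0.2]
opening: 0.779
finger_force: 0.0
```

jog_arm(increments=[{"dx":-0.14,"dy":-0.76,"dz":-0.1,"ax":0,"ay":0,"az":0,"gripper":0.55},{"dx":-0.14,"dy":-0.76,"dz":-0.1,"ax":0,"ay":0,"az":0,"gripper":0.55},{"dx":-0.14,"dy":-0.76,"dz":-0.1,"ax":0,"ay":0,"az":0,"gripper":0.55},{"dx":-0.14,"dy":-0.76,"dz":-0.1,"ax":0,"ay":0,"az":0,"gripper":0.55},{"dx":-0.14,"dy":-0.76,"dz":-0.1,"ax":0,"ay":0,"az":0,"gripper":0.55}])

```text
time: 27.85
eef_pos: [0.4723, 0.0991, 0.1082]
tcp_rot: [0.99, -0.138, 0.001, -0.0]
contact_force: [0.2, -0.7, -0.2]
opening: 0.774
finger_force: 0.0
```

```bash
python3 - <<'E'
from h import *
np.set_printoptions(precision=4,suppress=True)
s,d=wrist("w19")
for c in blobs(mask(d["hsv"],"brass",80),300)[:1]:
    q=ray(d,c[:,0],.015)[:,:2].astype(np.float32)*1000;print(cen(c),cv2.minAreaRect(q),ray(d,cen(c),.015))
p=pts(d,*[a.ravel() for a in np.meshgrid(np.arange(560),np.arange(420))])
n=np.linalg.norm(p[:,:2]-[.471,.099],axis=1)<.032
m=n&(p[:,2]>.0195)&(p[:,2]<.026); print("bars",cv2.minAreaRect(p[m][:,:2].astype(np.float32)*1000))
m=n&(p[:,2]>.012)&(p[:,2]<.018); print("disc",cv2.minEnclosingCircle(p[m][:,:2].astype(np.float32)*1000))
E
```

```text
t 27.85 tcp [0.4723 0.0991 0.1082] yaw -15.81 open 0.774 F [ 0.19 -0.73 -0.23] ff 0.0
[273.2972 209.1847] ((471.0435791015625, 101.7285385131836), (42.6002197265625, 46.622798919677734), 77.7001953125) [[0.4711 0.1017 0.015 ]]
bars ((469.3644104003906, 102.35820007324219), (32.075321197509766, 36.41090774536133), 81.72526550292969)
disc ((470.56512451171875, 102.23709106445312), 22.488014221191406)
```

View pics/w19.png

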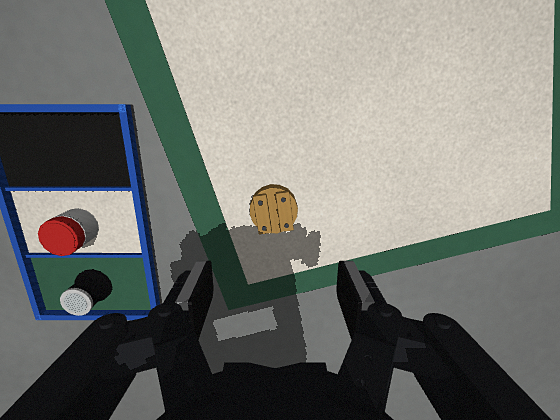

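The holder is at (273,209), i.e. (0.4704, 0.102), with its bars parallel to the pads. The red pot and loupe sit properly in the blue tray. I'll grasp it.

jog_arm(increments=[{"dx":-0.01,"dy":0.025,"dz":-0.4,"ax":0,"ay":0,"az":0,"gripper":0.55},{"dx":-0.01,"dy":0.025,"dz":-0.7,"ax":0,"ay":0,"az":0,"gripper":0.5},{"dx":-0.01,"dy":0.025,"dz":-0.9,"ax":0,"ay":0,"az":0,"gripper":0.4},{"dx":-0.01,"dy":0.025,"dz":-0.98,"ax":0,"ay":0,"az":0,"gripper":0.35},{"dx":-0.01,"dy":0.025,"dz":-1,"ax":0,"ay":0,"az":0,"gripper":0.3},{"dx":-0.01,"dy":0.025,"dz":-1,"ax":0,"ay":0,"az":0,"gripper":0.3}])

```text
time: 28.5
eef_pos: [0.4715, 0.1018, -0.0117]
tcp_rot: [0.991, -0.137, 0.001, -0.0]
contact_force: [0.1, -0.1, 0.6]
opening: 0.652
finger_force: 0.0
```

jog_arm(increments=[{"dx":0,"dy":0,"dz":0,"ax":0,"ay":0,"az":0,"gripper":0.2},{"dx":0,"dy":0,"dz":0,"ax":0,"ay":0,"az":0,"gripper":0.1},{"dx":0,"dy":0,"dz":0,"ax":0,"ay":0,"az":0,"gripper":0},{"dx":0,"dy":0,"dz":0,"ax":0,"ay":0,"az":0,"gripper":-0.2},{"dx":0,"dy":0,"dz":0,"ax":0,"ay":0,"az":0,"gripper":-1},{"dx":0,"dy":0,"dz":0,"ax":0,"ay":0,"az":0,"gripper":-1}], force=50)

```text
time: 29.1
eef_pos: [0.4718, 0.1013, -0.0107]
tcp_rot: [0.99, -0.138, 0.001, -0.0]
contact_force: [-1.9, 0.2, 6.1]
opening: 0.492
finger_force: 49.6
```

jog_arm(increments=[{"dx":0,"dy":0,"dz":0.1,"ax":0,"ay":0,"az":0,"gripper":-1},{"dx":0,"dy":0,"dz":0.4,"ax":0,"ay":0,"az":0,"gripper":-1},{"dx":0,"dy":0,"dz":0.7,"ax":0,"ay":0,"az":0,"gripper":-1}])

```text
time: 29.4
eef_pos: [0.4693, 0.1012, 0.0721]
tcp_rot: [0.99, -0.138, -0.001, 0.0]
contact_force: [-0.2, 0.8, -1.0]
opening: 0.491
finger_force: 50.8
```

jog_arm(increments=[{"dx":0.14,"dy":0.22,"dz":0,"ax":0,"ay":0,"az":0,"gripper":-1},{"dx":0.28,"dy":0.45,"dz":0,"ax":0,"ay":0,"az":0,"gripper":-1},{"dx":0.413,"dy":0.673,"dz":0,"ax":0,"ay":0,"az":0,"gripper":-1}])

```text
time: 29.7
eef_pos: [0.5209, 0.1829, 0.073]
tcp_rot: [0.99, -0.138, 0.001, -0.0]
contact_force: [0.4, -0.8, -0.7]
opening: 0.492
finger_force: 51.0
```

jog_arm(increments=[{"dx":0.14,"dy":0.22,"dz":0,"ax":0,"ay":0,"az":0,"gripper":-1},{"dx":0.28,"dy":0.45,"dz":0,"ax":0,"ay":0,"az":0,"gripper":-1},{"dx":0.413,"dy":0.673,"dz":0,"ax":0,"ay":0,"az":0,"gripper":-1},{"dx":0.413,"dy":0.673,"dz":0,"ax":0,"ay":0,"az":0,"gripper":-1},{"dx":0.413,"dy":0.673,"dz":0,"ax":0,"ay":0,"az":0,"gripper":-1}])

```text
time: 30.2
eef_pos: [0.5693, 0.2629, 0.0716]
tcp_rot: [0.991, -0.137, -0.0, 0.0]
contact_force: [-1.2, -0.5, -0.6]
opening: 0.49
finger_force: 51.0
```

```bash
python3 - <<'E'
from h import *
np.set_printoptions(precision=4,suppress=True)
s,d=wrist("w20")
z=s["eef_pos"][2]
p=pts(d,*[a.ravel() for a in np.meshgrid(np.arange(560),np.arange(420))]); br=mask(d["hsv"],"brass",70,25).ravel()
m=br&(np.linalg.norm(p[:,:2]-s["eef_pos"][:2],axis=1)<.04)
print(np.percentile(p[m][:,2]-z,[5,50,95]),p[m].mean(0))
t=m&(p[:,2]>np.percentile(p[m][:,2],90)-.003); A=np.c_[p[t][:,:2]-p[t][:,:2].mean(0),np.ones(t.sum())]; print("slope",np.linalg.lstsq(A,p[t][:,2],rcond=None)[0],t.sum())
for c in blobs(mask(d["hsv"],"blue"),1000)[:1]: print(cv2.minAreaRect(ray(d,c[:,0],.014)[:,:2].astype(np.float32)*1000))
E
```

```text
t 30.2 tcp [0.5693 0.2629 0.0716] yaw -15.78 open 0.49 F [-1.16 -0.45 -0.64] ff 51.00156247615814
[0.0154 0.0302 0.033 ] [0.572  0.2632 0.0985]
slope [-0.0096 -0.0015  0.1039] 2906
((561.3868408203125, 266.0173034667969), (127.03578186035156, 97.91265869140625), 74.19159698486328)
```

jog_arm(increments=[{"dx":0.01,"dy":0,"dz":-0.25,"ax":0,"ay":0,"az":0,"gripper":-1},{"dx":0.01,"dy":0,"dz":-0.45,"ax":0,"ay":0,"az":0,"gripper":-1},{"dx":0.01,"dy":0,"dz":-0.57,"ax":0,"ay":0,"az":0,"gripper":-1},{"dx":0.01,"dy":0,"dz":-0.61,"ax":0,"ay":0,"az":0,"gripper":-1},{"dx":0.01,"dy":0,"dz":-0.625,"ax":0,"ay":0,"az":0,"gripper":-1},{"dx":0.01,"dy":0,"dz":-0.635,"ax":0,"ay":0,"az":0,"gripper":-1},{"dx":0.01,"dy":0,"dz":-0.64,"ax":0,"ay":0,"az":0,"gripper":-1},{"dx":0.01,"dy":0,"dz":-0.64,"ax":0,"ay":0,"az":0,"gripper":-1}])

```text
time: 31.05
eef_pos: [0.5715, 0.263, -0.0043]
tcp_rot: [0.99, -0.138, 0.001, -0.0]
contact_force: [0.1, 0.3, -0.6]
opening: 0.489
finger_force: 51.0
```

jog_arm(increments=[{"dx":0,"dy":0,"dz":-0.005,"ax":0,"ay":0,"az":0,"gripper":-1},{"dx":0,"dy":0,"dz":-0.008,"ax":0,"ay":0,"az":0,"gripper":-1},{"dx":0,"dy":0,"dz":-0.008,"ax":0,"ay":0,"az":0,"gripper":-1}])

```text
time: 31.35
eef_pos: [0.5711, 0.263, -0.0056]
tcp_rot: [0.99, -0.138, 0.0, -0.0]
contact_force: [-0.5, -0.1, 2.0]
opening: 0.488
finger_force: 51.4
```

Touching down. I'll release and retreat clear.

jog_arm(increments=[{"dx":0,"dy":0,"dz":0,"ax":0,"ay":0,"az":0,"gripper":0.02},{"dx":0,"dy":0,"dz":0,"ax":0,"ay":0,"az":0,"gripper":0.1},{"dx":0,"dy":0,"dz":0,"ax":0,"ay":0,"az":0,"gripper":0.3},{"dx":0,"dy":0,"dz":0,"ax":0,"ay":0,"az":0,"gripper":0.3},{"dx":0,"dy":0,"dz":0,"ax":0,"ay":0,"az":0,"gripper":0.3},{"dx":0,"dy":0,"dz":0.1,"ax":0,"ay":0,"az":0,"gripper":0.3},{"dx":0,"dy":0,"dz":0.4,"ax":0,"ay":0,"az":0,"gripper":0.3},{"dx":0,"dy":0,"dz":0.75,"ax":0,"ay":0,"az":0,"gripper":0.3},{"dx":0,"dy":0,"dz":1,"ax":0,"ay":0,"az":0,"gripper":0.3}])

```text
time: 32.25
eef_pos: [0.572, 0.2631, 0.1177]
tcp_rot: [0.99, -0.138, 0.002, -0.001]
contact_force: [0.9, -0.3, 1.1]
opening: 0.65
finger_force: 0.0
```

jog_arm(increments=[{"dx":-0.8,"dy":0.3,"dz":0.8,"ax":0,"ay":0,"az":0,"gripper":0.3},{"dx":-0.8,"dy":0.3,"dz":0.8,"ax":0,"ay":0,"az":0,"gripper":0.3},{"dx":-0.8,"dy":0.3,"dz":0.8,"ax":0,"ay":0,"az":0,"gripper":0.3},{"dx":-0.8,"dy":0.3,"dz":0.8,"ax":0,"ay":0,"az":0,"gripper":0.3},{"dx":-0.8,"dy":0.3,"dz":0.8,"ax":0,"ay":0,"az":0,"gripper":0.3}])

```text
time: 32.75
eef_pos: [0.475, 0.2992, 0.2114]
tcp_rot: [0.991, -0.137, 0.002, -0.001]
contact_force: [0.2, -0.8, -0.5]
opening: 0.648
finger_force: 0.0
```

```bash
python3 - <<'E'
from h import *
from plant import imaging
s,d=wrist("w21")
sc=imaging.read_camera("scene")["frame"]
cv2.imwrite("pics/final.png",np.vstack([cv2.resize(d["frame"],(400,300)),cv2.resize(sc,(400,300))]))
E
```

```text
t 32.75 tcp [0.475  0.2992 0.2114] yaw -15.78 open 0.648 F [ 0.23 -0.8  -0.48] ff 0.0
```

View pics/final.png

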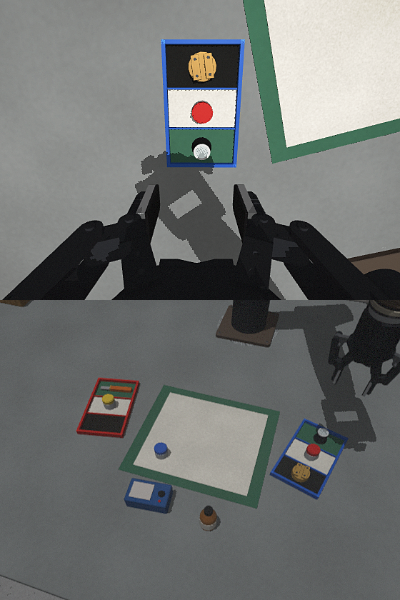

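The final pictures show all five items in their compartments: holder (202,67), red pot (202,112) and loupe (202,150) in the blue tray, and the knife and yellow pot in the red tray at lower left. The blue pot, demagnetiser and solvent bottle have not been touched.

```bash
python3 -c "
from plant import job
print(job.sign_off())"
```

```text
the job is handed in; nothing more can be done
None
```

Both trays are made up in the order asked and the job is handed in at about 33 s, with all five items in their compartments and the blue-lidded pot, demagnetiser and solvent bottle untouched.

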